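# Steady the rocking base plate, then lay out the micro-instruments

## Task

The heated base plate rocks on its damping pads: feel which corners give, and, leaving it in its place, turn its levelling screws until it no longer rocks and all four feet carry a fair share of its weight. Only then lay every instrument from the green mat into the tray on the plate, in order of use from left to right as the robot sees it - forceps, needle, spatula, pipette holder - each lying across both blue combs in its own notch with its tip away from the robot; if one is missing, leave its notch empty. Do not disturb the bottle, the jar or the tube warmer.

Things in the scene. Friction and masses are not known exactly. Their poses are not given: they have to be found in the camera images.
- plate: heated aluminium base plate, sizes in mm: 200 (x) by 280 (y) by 10, about 4 kg in all, loose on four feet, white control box on its near edge. Origin: centre of its underside, about 44 above the table; x away from the robot, y to its left, z up. Screws at x +-78, y +-118. On it is fixed a steel tray 176 by 168 (floor 12, rim 18 above the underside) with two blue comb bars along y at x = +-40
- knob_1 (a point): black knurled knob of levelling screw 1, near-left corner: 34 diameter, 24 high, sides free to 20 below its top. Point: centre of its top, 94 above the foot's underside; x runs along the white mark, z up. Clockwise seen from above winds the foot (and knob) down, 3.0 per turn, anticlockwise up; about 2 turns of travel either way; the thread stays where it is left and takes under 0.1 N m
- foot_1: rubber foot under screw 1, 36 diameter; origin: centre of its underside. It stands on (or hangs above) a round grey damping pad, 56 diameter, stuck to the table. The pads are 6 to 10 thick, not all the same, so the plate stands on three feet and one hangs clear. A foot bearing its fair share is squashed by 0.2 to 0.4; from first touch to a fair share is about 1 of thread travel (a third of a turn)
- knob_2 (a point): black knurled knob of levelling screw 2, far-left corner: 34 diameter, 24 high, sides free to 20 below its top. Point: centre of its top, 94 above the foot's underside; x runs along the white mark, z up. Thread as at knob_1. A push of 5 to 8 N down on a knob whose foot hangs clear moves it 1 to 4 down until the foot stands; 10 N on one that stands moves it under 0.6
- foot_2: rubber foot under screw 2, 36 diameter; origin: centre of its underside. It stands on (or hangs above) a round grey damping pad, 56 diameter, stuck to the table. 
- knob_3 (a point): black knurled knob of levelling screw 3, far-right corner: 34 diameter, 24 high, sides free to 20 below its top. Point: centre of its top, 94 above the foot's underside; x runs along the white mark, z up. 
- foot_3: rubber foot under screw 3, 36 diameter; origin: centre of its underside. It stands on (or hangs above) a round grey damping pad, 56 diameter, stuck to the table. 
- knob_4 (a point): black knurled knob of levelling screw 4, near-right corner: 34 diameter, 24 high, sides free to 20 below its top. Point: centre of its top, 94 above the foot's underside; x runs along the white mark, z up. 
- foot_4: rubber foot under screw 4, 36 diameter; origin: centre of its underside. It stands on (or hangs above) a round grey damping pad, 56 diameter, stuck to the table. 
- slot_1 (a point): notch 1 of the tray, counted from the robot's left (plate's +y), for the forceps: point midway between the two combs on the notch's centre line, 5 above the notch floors (13 above the tray floor), where the forceps's origin belongs; axes as the plate's. Each comb bar is 12 wide in x; notches 26 wide, every 38; teeth 12 wide, 10 high
- slot_2 (a point): notch 2 of the tray, counted from the robot's left (plate's +y), for the needle: point midway between the two combs on the notch's centre line, 5 above the notch floors (13 above the tray floor), where the needle's origin belongs; axes as the plate's. 
- slot_3 (a point): notch 3 of the tray, counted from the robot's left (plate's +y), for the spatula: point midway between the two combs on the notch's centre line, 5 above the notch floors (13 above the tray floor), where the spatula's origin belongs; axes as the plate's. 
- slot_4 (a point): notch 4 of the tray, counted from the robot's left (plate's +y), for the pipette: point midway between the two combs on the notch's centre line, 5 above the notch floors (13 above the tray floor), where the pipette's origin belongs; axes as the plate's. 
- forceps: steel forceps, closed and rigid: two long bright steel arms, 138 long; 12 wide and 10 high along the middle, steel all over. Lies along its x, tip to +x; origin: the middle of its length, width and height. About 30 g; starts on the green mat, whose top is 2 above the table. Absent in some starts
- forceps_tip (a point): the working tip of the forceps, 72 from its origin along its x
- needle: dissecting needle: yellow square handle 112 long, 10 wide, 10 high, with three black bands near its front, and a short thin steel needle. Lies along its x, tip to +x; origin: the middle of its length, width and height. About 30 g; starts on the green mat, whose top is 2 above the table. Absent in some starts
- needle_tip (a point): the working tip of the needle, 72 from its origin along its x
- spatula: micro spatula: red handle 104 long, 11 wide, 10 high, with a flat steel blade 13 wide in front. Lies along its x, tip to +x; origin: the middle of its length, width and height. About 30 g; starts on the green mat, whose top is 2 above the table. Absent in some starts
- spatula_tip (a point): the working tip of the spatula, 72 from its origin along its x
- pipette: pipette holder: white handle 112 long, 12 wide, 12 high, rear third black, blue stub at the back, aluminium nose and fine glass tip in front. Lies along its x, tip to +x; origin: the middle of its length, width and height. About 30 g; starts on the green mat, whose top is 2 above the table. Absent in some starts
- pipette_tip (a point): the working tip of the pipette, 72 from its origin along its x
- medium: bystander: clear medium bottle with blue cap, 72 diameter, 140 high; origin under its middle
- jar: bystander: small glass jar with white cap, 44 diameter, 75 high; origin under its middle
- warmer: bystander: round blue tube warmer 90 diameter, 16 high, with an aluminium pot on it, 65 high in all; origin under its middle

How it is judged:
On the way:
1. with the robot's hand off it, the plate stands still on all four feet, each pressing on the table with more than 1 N, while no instrument is on the plate yet (contact force between each of foot_1, foot_2, foot_3, foot_4 and anything else above 1 N and contact force between the fingers and plate below 0.3 N and linear speed of plate below 0.01 m/s and horizontal distance between each of forceps, needle, spatula, pipette and plate above 0.13 m), for 0.5 s.
At the end, for the whole second after the job is handed in: All four feet bear over 1 N each. Every instrument present lies released, at rest, in its own notch (forceps, needle, spatula, pipette from the left) across both combs: within 8.5 mm sideways, 25 mm lengthwise, 4 mm in height, 0.22 rad in yaw, tip away from the robot (contact force between each of foot_1, foot_2, foot_3, foot_4 and anything else above 1 N and contact force between the fingers and plate below 0.3 N and y of forceps in the frame of slot_1 between -0.0085 and 0.0085 m and x of forceps in the frame of slot_1 between -0.025 and 0.025 m and z of forceps in the frame of slot_1 between -0.004 and 0.004 m and angle between the x axis of each of forceps, needle, spatula, pipette and the x axis of plate, either way round below 0.22 rad and x of forceps_tip in the frame of slot_1 above 0.03 m and linear speed of each of forceps, needle, spatula, pipette below 0.02 m/s and contact force between the fingers and forceps below 0.1 N and y of needle in the frame of slot_2 between -0.0085 and 0.0085 m and x of needle in the frame of slot_2 between -0.025 and 0.025 m and z of needle in the frame of slot_2 between -0.004 and 0.004 m and x of needle_tip in the frame of slot_2 above 0.03 m and contact force between the fingers and needle below 0.1 N and y of spatula in the frame of slot_3 between -0.0085 and 0.0085 m and x of spatula in the frame of slot_3 between -0.025 and 0.025 m and z of spatula in the frame of slot_3 between -0.004 and 0.004 m and x of spatula_tip in the frame of slot_3 above 0.03 m and contact force between the fingers and spatula below 0.1 N and y of pipette in the frame of slot_4 between -0.0085 and 0.0085 m and x of pipette in the frame of slot_4 between -0.025 and 0.025 m and z of pipette in the frame of slot_4 between -0.004 and 0.004 m and x of pipette_tip in the frame of slot_4 above 0.03 m and contact force between the fingers and pipette below 0.1 N and linear speed of plate below 0.01 m/s); the robot touches nothing.
It fails at once if the bottle, the jar or the warmer is shifted by more than 30 mm or tipped (distance of any of medium, jar, warmer from where it was at the start of the episode above 0.03 m or angle between any of medium, jar, warmer's own z axis and vertical above 0.3 rad).
It fails at once if the plate is dragged more than 40 mm from its place (distance of plate from where it was at the start of the episode above 0.04 m).
Of forceps, needle, spatula, pipette only 2 to 4 are there at a start; the rules pass over those that are not, and their reading is None.
At some moment in a run one of forceps, needle, spatula, pipette may be knocked a few centimetres aside while the robot is not near it.
Once in a run the grip may slacken for a moment while it holds something.
It also fails if it takes over 210 s, if anything falls off the work surface, if the arm or the gripper's body presses on something with over 40 N, if the wrist force passes 120 N, or if a joint passes its speed limit or range.

## Robot

A 7-joint arm with a two-finger parallel gripper is mounted at the origin on the work surface. World frame = base frame: x ahead of the robot, y to its left, z up, the work surface at z = 0. Lengths are in m, angles in rad, forces in N, time in s.
With the tool pointing down it reaches from about 0.4 to 0.85 m from the base axis. Payload 10.4 kg.
Tool frame: the origin (TCP) lies on the mounting face of the last link; the fingertips stand r.tips_ahead ahead of it and the grasp point (between the pads) lies 164 mm ahead of it (r.tips_ahead is the distance from the TCP to the fingertips, in m); z points along the fingers, y is the line along which they close (so a half turn about z gives the same grasp; the last joint's range is limited). The gripper opens to 87 mm and grips with 3 to 60 N. Pads are 19 mm wide; open, the fingers measure 117 mm over their backs; the gripper's body (75 mm by 190 mm) begins 51 mm behind the grasp point.
Start: joints at [1.247, 0.332, -0.065, 1.46, 0.022, 1.35, -0.088], TCP at [0.185, -0.597, 0.405] pointing down, gripper open.
Joint ranges: [-2.6, 2.6], [-0.5, 2.12], [-1.47, 1.34], [0.16, 2.42], [-1.27, 4.41], [0.06, 2.06], [-2.6, 2.6]. Speed limits (rad/s): [2.22, 2.22, 2.79, 2.79, 3.14, 3.14, 3.14].

## Interface

Orientations are given as a unit quaternion [x, y, z, w].
In Python, from bench import telemetry, imaging, job, r gives the robot as it stands.
- The arm moves only by the tool move_arm, never from a script. Its argument "steps" is a list of rows, each an object of numbers: "dx", "dy", "dz": the shift along the tool's x, y, z in cm; "spin": the turn about the tool's z in rad. In form: [{"dx": .., "dy": .., "dz": .., "spin": ..}, ...]. A call has 1 to 12 rows; each row shifts and turns the commanded pose from where the row before left it, along the tool's axes as they then stand; what a row does not reach is not made up. A row lasts 1/10 s, in which the tool goes at most 50 mm and 8.59 degrees, less where a joint would pass 70% of its speed; a pose out of reach is approached as far as the arm can. A call with a gripper value outside its range is refused whole. "claw" is the finger opening in cm, from 0 to 8.7, set as the call begins (left out, the last holds). The fingers move at their own pace and stop on an object; "squeeze" is the grip in N (left out, the last holds). Time passes only in rows, so rows that do not move let the fingers close. It gives the time, the measured TCP pose, the force, the opening and the grip force at its end, in the units of the state.
- telemetry.read_state(): the state, without advancing time (a new reading comes with each control period).
- imaging.camera(name): name is "side" or "top"; returns a dict with "img" (400x640x3 uint8, red, green, blue), "camera_matrix" (3x3 intrinsics, pixels), "R" (3x3) and "t" (3): a world point X has camera coordinates R X + t. Camera axes: x right, y down, z forward; pixel columns grow to the right and rows downward; lengths in m; the calibration is good to about 2 mm. A picture is of the moment at which its call begins. There is no depth.
- job.close_job(): hands the job in; it is judged then, once.
The state is a dict: "time": time; "joint_positions": joint angles; "joint_vel": joint speeds; "joint_torque": joint torques, N m; "ee_pos": TCP position; "eef_rot": TCP orientation; "ft_force": force on the tool from outside, world axes, zero at the start; "torque": the same for the moment, N m; "width": finger opening in m; "grip_force": force on a finger pad.
Only numpy, scipy, OpenCV 4.12 (cv2) and the standard library are available. Lean on these libraries where they do the work, as an engineer would, in place of code of your own. Each camera call takes 0.05 s, during which the arm holds its last target. There are 200 camera calls.

## Working session

There is one attempt and no reset: what is moved stays moved. The work goes in short steps, Python scripts to look and compute and a tool call to move; the robot and the scene stay as the last step left them, time stands still between calls to the robot, and variables do not carry over. Pictures are saved under pics/ and viewed, at most 14 in all, crops included, and the job is handed in when it is done.

Besides the shell and the picture viewer there is one more tool, called in YAML: its name, and indented under it one key for each argument. move_arm: Moves the arm, as the interface text tells. Its arguments: {"type":"object","properties":{"steps":{"type":"array","items":{"type":"object","properties":{"dx":{"type":"number"},"dy":{"type":"number"},"dz":{"type":"number"},"spin":{"type":"number"}}}},"claw":{"type":"number"},"squeeze":{"type":"number"}},"required":["steps"]}

```bash
mkdir -p pics; ls
python3 - <<'E'
from bench import telemetry, imaging, r
import cv2
s=telemetry.read_state(); print(s, r.tips_ahead)
for n in("top","side"):
    c=imaging.camera(n); cv2.imwrite(f"pics/{n}0.png",c["img"][:,:,::-1]); print(n,c["camera_matrix"],c["R"],c["t"])
E
```

```text
pics
{'time': 0.0, 'joint_positions': array([ 1.24738921,  0.33290206, -0.06471802,  1.46095807,  0.02157634,
        1.34988935, -0.08850174]), 'joint_vel': array([ 0.00140549, -0.0029627 , -0.00174782, -0.00013573, -0.0014638 ,
       -0.00125392,  0.00080297]), 'joint_torque': array([ 6.74986586e-05, -6.23265338e+01,  2.47051340e-02, -3.89908075e+01,
       -6.13865722e-02,  3.98112042e-02,  1.30284925e-04]), 'ee_pos': array([ 0.18516283, -0.5968077 ,  0.40392693]), 'eef_rot': array([ 9.88708071e-01,  1.49852648e-01, -1.28590873e-04, -7.19822400e-04]), 'ft_force': array([ 0.175575  , -0.79947784, -0.2919522 ]), 'torque': array([ 0.01586944,  0.06090237, -0.02165572]), 'grip_force': 0.0, 'width': 0.08722109748538392} 0.1822
top [[432.22568972   0.         323.67776916]
 [  0.         432.22568972 199.90179993]
 [  0.           0.           1.        ]] [[-1.15470784e-02 -9.99933328e-01 -7.02998999e-05]
 [-9.92755658e-01  1.14726003e-02 -1.19601765e-01]
 [ 1.19594597e-01 -1.31126033e-03 -9.92821944e-01]] [-0.01868218  0.56855672  1.35955487]
side [[456.3013714    0.         312.4468423 ]
 [  0.         456.3013714  199.51541729]
 [  0.           0.           1.        ]] [[-0.99905379 -0.04007721  0.01689188]
 [-0.03573197  0.53494829 -0.84412887]
 [ 0.02479405 -0.84393373 -0.53587415]] [0.53296641 0.13434806 1.18736123]
```

View pics/top0.png

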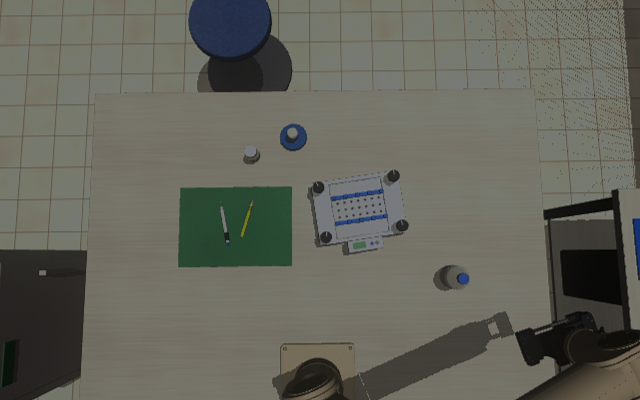

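View pics/side0.png

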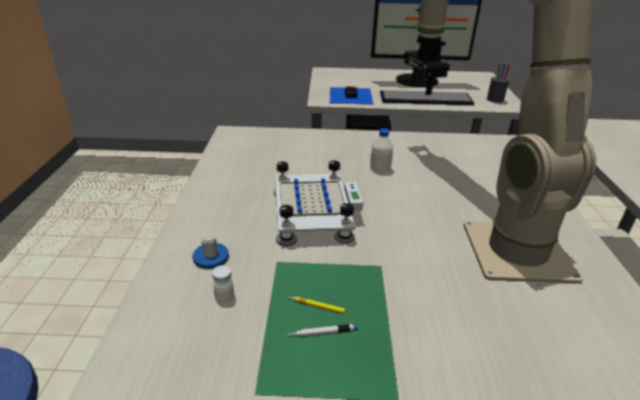

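Top view: needle (yellow, ~247,218) and pipette (white/black, ~225,222) on the mat, no forceps or spatula; knobs near (326,238), (318,187), (393,176), (402,226). The side view agrees, with the bottle at (381,150).

```bash
cat > h.py <<'E'
import numpy as np, cv2
from bench import telemetry, imaging
def ray(c,u,v,z):
    d=c["R"].T@np.linalg.solve(c["camera_matrix"],[u,v,1.]); o=-c["R"].T@c["t"]
    return o+d*(z-o[2])/d[2]
def proj(c,X):
    p=c["camera_matrix"]@(c["R"]@np.array(X)+c["t"]); return p[:2]/p[2]
def tri(cs,uvs):
    A=[];b=[]
    for c,(u,v) in zip(cs,uvs):
        d=c["R"].T@np.linalg.solve(c["camera_matrix"],[u,v,1.]); d/=np.linalg.norm(d)
        P=np.eye(3)-np.outer(d,d); A.append(P); b.append(P@(-c["R"].T@c["t"]))
    return np.linalg.lstsq(np.vstack(A),np.hstack(b),rcond=None)[0]
def comps(m,mn=8):
    n,l,s,ce=cv2.connectedComponentsWithStats(m.astype(np.uint8)); return [(ce[i].round(1),s[i]) for i in range(1,n) if s[i][4]>=mn]
E
python3 - <<'E'
from h import *
t=imaging.camera("top"); s=imaging.camera("side")
h=cv2.cvtColor(t["img"],cv2.COLOR_RGB2HSV)
print("dark",[(c,k[2:]) for c,k in comps(h[...,2]<55) if 300<c[0]<415 and 160<c[1]<250])
m=(h[...,0]>105)&(h[...,0]<130)&(h[...,1]>120)
print("blue",[(c,k[2:],ray(t,*c,.08).round(3)) for c,k in comps(m,5) if c[1]<300 and c[0]>150])
# instruments
reg=np.zeros(m.shape,bool); reg[190:263,184:288]=1
g=(h[...,0]>45)&(h[...,0]<95)&(h[...,1]>60)
for c,k in comps(reg&~g,8):
    print("inst",c,k[2:],ray(t,*c,.008).round(4))
sh=cv2.cvtColor(s["img"],cv2.COLOR_RGB2HSV)
print("sdark",[(c,k) for c,k in comps(sh[...,2]<50) if 265<c[0]<365 and 150<c[1]<250])
a=cv2.resize(t["img"][160:275,180:420],None,fx=3.3,fy=3.3,interpolation=cv2.INTER_CUBIC)
cv2.imwrite("pics/tc.png",a[:,:,::-1])
a=cv2.resize(s["img"][150:250,260:370],None,fx=6,fy=6,interpolation=cv2.INTER_CUBIC)
cv2.imwrite("pics/sc.png",a[:,:,::-1])
E
```

```text
dark [(array([393. , 176.1]), array([12, 11, 94], dtype=int32)), (array([318. , 187.3]), array([11, 11, 94], dtype=int32)), (array([311.2, 192. ]), array([ 3,  9, 13], dtype=int32)), (array([401.6, 225.4]), array([12, 11, 97], dtype=int32)), (array([325.7, 237.2]), array([12, 11, 89], dtype=int32)), (array([318.2, 238.1]), array([ 3,  9, 11], dtype=int32))]
blue [(array([231.7,  24.6]), array([  76,   57, 3461], dtype=int32), array([1.145, 0.27 , 0.08 ])), (array([190.7,  14. ]), array([ 3, 10, 12], dtype=int32), array([1.183, 0.405, 0.08 ])), (array([293.8, 137.5]), array([ 26,  26, 345], dtype=int32), array([0.763, 0.067, 0.08 ])), (array([357.3, 194.3]), array([ 51,  11, 175], dtype=int32), array([ 0.579, -0.13 ,  0.08 ])), (array([361.5, 219.3]), array([ 52,  11, 172], dtype=int32), array([ 0.501, -0.142,  0.08 ])), (array([637.2, 241. ]), array([  7,  61, 236], dtype=int32), array([ 0.424, -0.99 ,  0.08 ])), (array([371.8, 242.8]), array([3, 3, 6], dtype=int32), array([ 0.428, -0.172,  0.08 ])), (array([463.1, 278.3]), array([11, 11, 92], dtype=int32), array([ 0.317, -0.448,  0.08 ]))]
inst [246.4 219.1] [ 14  40 137] [0.5112 0.228  0.008 ]
inst [224.3 224.6] [ 10  40 148] [0.494  0.2999 0.008 ]
sdark [(array([282.2, 167.1]), array([278, 163,   9,  10,  65], dtype=int32)), (array([334.3, 166.1]), array([330, 162,   9,   9,  63], dtype=int32)), (array([347., 210.]), array([341, 204,  13,  13, 113], dtype=int32)), (array([286.7, 211.8]), array([281, 206,  12,  12,  99], dtype=int32)), (array([344.3, 236.7]), array([338, 233,  14,   7,  49], dtype=int32)), (array([287.2, 238.5]), array([281, 234,  13,   8,  48], dtype=int32))]
```

View pics/tc.png

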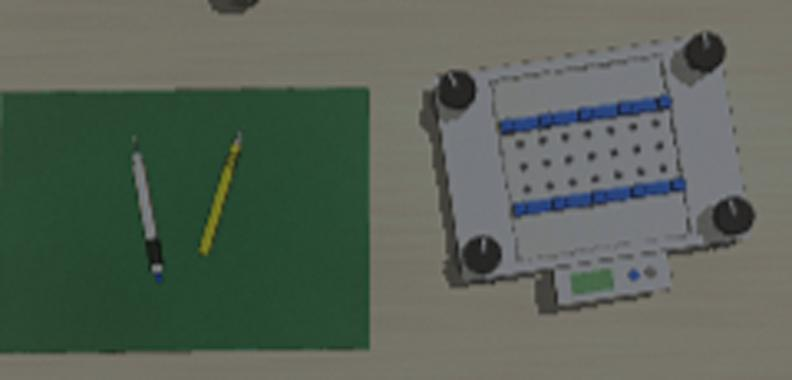

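View pics/sc.png

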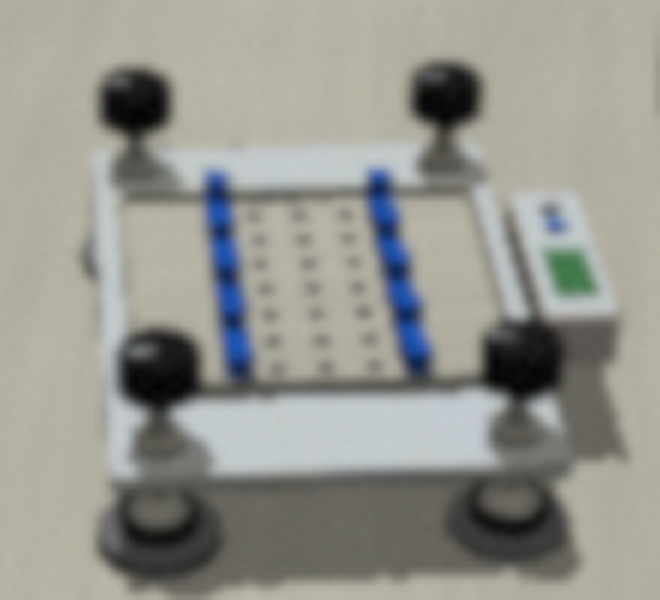

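The crops show the plate turned by about 9° and the four knobs clear of obstacles. The needle and pipette both have their tips (233,133 / 135,140 in the crop) pointing away from the robot. Next I triangulate.

```bash
cat >> h.py <<'E'
def pose(s):
    from scipy.spatial.transform import Rotation as Ro
    M=Ro.from_quat(s["eef_rot"]).as_matrix(); return s["ee_pos"],np.arctan2(M[1,0],M[0,0]),M
def go(x,y,z,yaw=None):
    """print the move in tool axes for TIP target xyz (tips), yaw of tool x"""
    s=telemetry.read_state(); p,th,M=pose(s)
    d=np.array([x,y,z+.1822])-p
    sp=0 if yaw is None else -((yaw-th+np.pi/2)%np.pi-np.pi/2)
    print("tip",(p-[0,0,.1822]).round(4),"th",round(th,3),"q7",s["joint_positions"][6].round(2),"MOVE cm",(M.T@d*100).round(2),"spin",round(sp,3),"F",s["ft_force"].round(2),"t",s["time"])
E
python3 - <<'E'
from h import *
t=imaging.camera("top"); s=imaging.camera("side")
T=[(325.7,237.2),(318,187.3),(393,176.1),(401.6,225.4)]; S=[(347,210),(286.7,211.8),(282.2,167.1),(334.3,166.1)]
K=[]
for a,b in zip(T,S): K.append(tri([t,s],[a,b])); print(K[-1].round(4), ray(t,*a,.092).round(4))
K=np.array([ray(t,*a,.092) for a in T]); c=K.mean(0); print("c",c, "side proj",[proj(s,k).round(1) for k in K])
v=(K[1]+K[2]-K[0]-K[3]); print("yaw",np.arctan2(v[1],v[0]),np.linalg.norm(v)/2); w=K[0]+K[1]-K[2]-K[3]; print(np.arctan2(-w[0],w[1]),np.linalg.norm(w)/2)
go(*K[3][:2],.17)
E
```

```text
[ 0.4468 -0.0301  0.0891] [ 0.4464 -0.03    0.092 ]
[ 0.6009 -0.008   0.0917] [ 0.6009 -0.008   0.092 ]
[ 0.634  -0.2414  0.0933] [ 0.6334 -0.2416  0.092 ]
[ 0.4798 -0.2635  0.091 ] [ 0.4798 -0.2633  0.092 ]
c [ 0.54011592 -0.13574051  0.092     ] side proj [array([347.3, 209.1]), array([286.7, 211.7]), array([282.7, 167.5]), array([334.3, 165.8])]
yaw 0.1408100651565627 0.1555903426877473
0.14024118624585896 0.23574268882052563
tip [ 0.1852 -0.5969  0.2223] th 0.301 q7 -0.09 MOVE cm [ 38.02 -23.13   5.24] spin 0 F [-0.11  0.57 -0.98] t 0.3
```

move_arm:
  steps:
    - {"dx": 3.17,"dy": -1.93}
    - {"dx": 3.17,"dy": -1.93}
    - {"dx": 3.17,"dy": -1.93}
    - {"dx": 3.17,"dy": -1.93}
    - {"dx": 3.17,"dy": -1.93}
    - {"dx": 3.17,"dy": -1.93}
    - {"dx": 3.17,"dy": -1.93}
    - {"dx": 3.17,"dy": -1.93}
    - {"dx": 3.17,"dy": -1.93}
    - {"dx": 3.17,"dy": -1.93}
    - {"dx": 3.17,"dy": -1.93}
    - {"dx": 3.17,"dy": -1.93}
  claw: 0
  squeeze: 20

```text
$.steps[0]: bad value
```

```bash
python3 -c "
from h import *
go(.4798,-.2633,.11,.141)"
```

```text
tip [ 0.1852 -0.5969  0.2223] th 0.301 q7 -0.09 MOVE cm [ 38.02 -23.12  11.24] spin 0.16 F [-0.11  0.57 -0.98] t 0.3
```

move_arm:
  steps:
    - {"dx": 3.2,"dy": -1.9,"dz": 0,"spin": 0}
    - {"dx": 3.2,"dy": -1.9,"dz": 0,"spin": 0}
    - {"dx": 3.2,"dy": -1.9,"dz": 0,"spin": 0}
    - {"dx": 3.2,"dy": -1.9,"dz": 0,"spin": 0}
    - {"dx": 3.2,"dy": -1.9,"dz": 0,"spin": 0}
    - {"dx": 3.2,"dy": -1.9,"dz": 0,"spin": 0}
    - {"dx": 3.2,"dy": -1.9,"dz": 0,"spin": 0}
    - {"dx": 3.2,"dy": -1.9,"dz": 0,"spin": 0}
    - {"dx": 3.2,"dy": -1.9,"dz": 0,"spin": 0}
    - {"dx": 3.2,"dy": -1.9,"dz": 0,"spin": 0}
    - {"dx": 3.2,"dy": -1.9,"dz": 0,"spin": 0}
    - {"dx": 2.8,"dy": -2.2,"dz": 0,"spin": 0}
  claw: 0
  squeeze: 20

```text
time: 1.5
ee_pos: [0.4807, -0.2625, 0.4048]
eef_rot: [0.989, 0.15, 0.0, 0.0]
ft_force: [0.3, -0.7, 0.0]
width: 0.0023
grip_force: 0.0
```

```bash
python3 -c "
from h import *
go(.4798,-.2633,.106,.141)"
```

```text
tip [ 0.4807 -0.2625  0.2226] th 0.301 q7 -0.91 MOVE cm [-0.11  0.05 11.66] spin 0.16 F [ 0.28 -0.67  0.04] t 1.5
```

move_arm:
  steps:
    - {"dx": 0,"dy": 0,"dz": 3,"spin": 0}
    - {"dx": 0,"dy": 0,"dz": 3,"spin": 0}
    - {"dx": 0,"dy": 0,"dz": 3,"spin": 0}
    - {"dx": 0,"dy": 0,"dz": 2.3,"spin": 0}
    - {"dx": 0,"dy": 0,"dz": 0.3,"spin": 0}
    - {"dx": 0,"dy": 0,"dz": 0.2,"spin": 0}
    - {"dx": 0,"dy": 0,"dz": 0,"spin": 0}
    - {"dx": 0,"dy": 0,"dz": 0,"spin": 0}

```text
time: 2.3
ee_pos: [0.48, -0.2639, 0.288]
eef_rot: [0.989, 0.15, 0.001, 0.001]
ft_force: [-0.2, 0.1, -0.2]
width: 0.0004
grip_force: 0.0
```

move_arm:
  steps:
    - {"dx": 0,"dy": 0,"dz": 0.1,"spin": 0}
    - {"dx": 0,"dy": 0,"dz": 0.1,"spin": 0}
    - {"dx": 0,"dy": 0,"dz": 0,"spin": 0}
    - {"dx": 0,"dy": 0,"dz": 0,"spin": 0}

```text
time: 2.7
ee_pos: [0.4801, -0.264, 0.2858]
eef_rot: [0.989, 0.15, 0.001, 0.001]
ft_force: [0.1, 0.6, 5.6]
width: 0.0005
grip_force: 2.9
```

move_arm:
  steps:
    - {"dx": 0,"dy": 0,"dz": 0.1,"spin": 0}
    - {"dx": 0,"dy": 0,"dz": 0,"spin": 0}
    - {"dx": 0,"dy": 0,"dz": 0,"spin": 0}

```text
time: 3.0
ee_pos: [0.4803, -0.264, 0.2855]
eef_rot: [0.989, 0.15, 0.001, 0.001]
ft_force: [-1.3, 0.5, 10.8]
width: 0.0005
grip_force: 5.6
```

move_arm:
  steps:
    - {"dx": 0,"dy": 0,"dz": 0.1,"spin": 0}
    - {"dx": 0,"dy": 0,"dz": 0,"spin": 0}
    - {"dx": 0,"dy": 0,"dz": 0,"spin": 0}

```text
time: 3.3
ee_pos: [0.4804, -0.2641, 0.2853]
eef_rot: [0.989, 0.15, 0.001, 0.001]
ft_force: [-3.8, 1.8, 16.3]
width: 0.0004
grip_force: 8.6
```

move_arm:
  steps:
    - {"dx": 0,"dy": 0,"dz": -1.7,"spin": 0}
    - {"dx": 3,"dy": 0.5,"dz": 0,"spin": 0}
    - {"dx": 4,"dy": 0.6,"dz": 0,"spin": 0}
    - {"dx": 4,"dy": 0.6,"dz": 0,"spin": 0}
    - {"dx": 3,"dy": 0.5,"dz": 0,"spin": 0}
    - {"dx": 1.3,"dy": 0.2,"dz": 0,"spin": 0}
    - {"dx": 0,"dy": 0,"dz": 0.9,"spin": 0}
    - {"dx": 0,"dy": 0,"dz": 0,"spin": 0}
    - {"dx": 0,"dy": 0,"dz": 0,"spin": 0}
    - {"dx": 0,"dy": 0,"dz": 0,"spin": 0}

```text
time: 4.3
ee_pos: [0.6322, -0.2419, 0.2911]
eef_rot: [0.989, 0.149, -0.0, 0.0]
ft_force: [0.3, -1.0, 0.3]
width: 0.0005
grip_force: 0.0
```

move_arm:
  steps:
    - {"dx": 0,"dy": 0,"dz": 0.1,"spin": 0}
    - {"dx": 0,"dy": 0,"dz": 0.1,"spin": 0}
    - {"dx": 0,"dy": 0,"dz": 0.1,"spin": 0}
    - {"dx": 0,"dy": 0,"dz": 0,"spin": 0}
    - {"dx": 0,"dy": 0,"dz": 0,"spin": 0}

```text
time: 4.8
ee_pos: [0.6329, -0.2415, 0.288]
eef_rot: [0.989, 0.15, 0.0, 0.0]
ft_force: [0.4, -1.5, 1.7]
width: 0.0004
grip_force: 0.8
```

move_arm:
  steps:
    - {"dx": 0,"dy": 0,"dz": 0.1,"spin": 0}
    - {"dx": 0,"dy": 0,"dz": 0,"spin": 0}
    - {"dx": 0,"dy": 0,"dz": 0,"spin": 0}

```text
time: 5.1
ee_pos: [0.6331, -0.2415, 0.2871]
eef_rot: [0.989, 0.15, 0.0, 0.0]
ft_force: [1.5, -2.0, 3.9]
width: 0.0007
grip_force: 1.6
```

move_arm:
  steps:
    - {"dx": 0,"dy": 0,"dz": 0.1,"spin": 0}
    - {"dx": 0,"dy": 0,"dz": 0,"spin": 0}
    - {"dx": 0,"dy": 0,"dz": 0,"spin": 0}

```text
time: 5.4
ee_pos: [0.6333, -0.2416, 0.2867]
eef_rot: [0.989, 0.15, 0.001, 0.001]
ft_force: [0.1, -1.2, 7.1]
width: 0.0004
grip_force: 3.5
```

move_arm:
  steps:
    - {"dx": 0,"dy": 0,"dz": 0.1,"spin": 0}
    - {"dx": 0,"dy": 0,"dz": 0,"spin": 0}
    - {"dx": 0,"dy": 0,"dz": 0,"spin": 0}

```text
time: 5.7
ee_pos: [0.6334, -0.2415, 0.2865]
eef_rot: [0.989, 0.15, 0.001, 0.001]
ft_force: [-0.8, -2.2, 10.9]
width: 0.0007
grip_force: 5.5
```

move_arm:
  steps:
    - {"dx": 0,"dy": 0,"dz": 0.1,"spin": 0}
    - {"dx": 0,"dy": 0,"dz": 0,"spin": 0}
    - {"dx": 0,"dy": 0,"dz": 0,"spin": 0}

```text
time: 6.0
ee_pos: [0.6335, -0.2416, 0.2862]
eef_rot: [0.989, 0.15, 0.001, 0.001]
ft_force: [-2.4, 0.0, 15.3]
width: 0.0005
grip_force: 7.8
```

move_arm:
  steps:
    - {"dx": 0,"dy": 0,"dz": -1.6,"spin": 0}
    - {"dx": 0.5,"dy": -3,"dz": 0,"spin": 0}
    - {"dx": 0.7,"dy": -4.3,"dz": 0,"spin": 0}
    - {"dx": 0.7,"dy": -4.3,"dz": 0,"spin": 0}
    - {"dx": 0.7,"dy": -4.3,"dz": 0,"spin": 0}
    - {"dx": 0.7,"dy": -4.3,"dz": 0,"spin": 0}
    - {"dx": 0.5,"dy": -3.1,"dz": 0,"spin": 0}
    - {"dx": 0,"dy": 0,"dz": 0.9,"spin": 0}
    - {"dx": 0,"dy": 0,"dz": 0,"spin": 0}
    - {"dx": 0,"dy": 0,"dz": 0,"spin": 0}
    - {"dx": 0,"dy": 0,"dz": 0,"spin": 0}

```text
time: 7.1
ee_pos: [0.6004, -0.009, 0.2909]
eef_rot: [0.989, 0.149, -0.0, 0.0]
ft_force: [-0.4, 0.4, 0.3]
width: 0.0003
grip_force: 0.0
```

move_arm:
  steps:
    - {"dx": 0,"dy": 0,"dz": 0.1,"spin": 0}
    - {"dx": 0,"dy": 0,"dz": 0.1,"spin": 0}
    - {"dx": 0,"dy": 0,"dz": 0.1,"spin": 0}
    - {"dx": 0,"dy": 0,"dz": 0,"spin": 0}
    - {"dx": 0,"dy": 0,"dz": 0,"spin": 0}

```text
time: 7.6
ee_pos: [0.6002, -0.0075, 0.2877]
eef_rot: [0.989, 0.15, -0.0, 0.0]
ft_force: [0.5, 0.0, 0.3]
width: 0.0004
grip_force: 0.0
```

move_arm:
  steps:
    - {"dx": 0,"dy": 0,"dz": 0.1,"spin": 0}
    - {"dx": 0,"dy": 0,"dz": 0.1,"spin": 0}
    - {"dx": 0,"dy": 0,"dz": 0,"spin": 0}
    - {"dx": 0,"dy": 0,"dz": 0,"spin": 0}

```text
time: 8.0
ee_pos: [0.6003, -0.0075, 0.2861]
eef_rot: [0.989, 0.15, 0.0, 0.0]
ft_force: [1.0, -0.5, 4.1]
width: 0.0004
grip_force: 1.9
```

move_arm:
  steps:
    - {"dx": 0,"dy": 0,"dz": 0.1,"spin": 0}
    - {"dx": 0,"dy": 0,"dz": 0,"spin": 0}
    - {"dx": 0,"dy": 0,"dz": 0,"spin": 0}

```text
time: 8.3
ee_pos: [0.6005, -0.0075, 0.2858]
eef_rot: [0.989, 0.15, 0.001, 0.0]
ft_force: [-1.1, -0.6, 9.0]
width: 0.0006
grip_force: 4.6
```

move_arm:
  steps:
    - {"dx": 0,"dy": 0,"dz": -1.5,"spin": 0}
    - {"dx": -3,"dy": -0.5,"dz": 0,"spin": 0}
    - {"dx": -4,"dy": -0.6,"dz": 0,"spin": 0}
    - {"dx": -4,"dy": -0.6,"dz": 0,"spin": 0}
    - {"dx": -3,"dy": -0.5,"dz": 0,"spin": 0}
    - {"dx": -1.4,"dy": -0.2,"dz": 0,"spin": 0}
    - {"dx": 0,"dy": 0,"dz": 0.9,"spin": 0}
    - {"dx": 0,"dy": 0,"dz": 0,"spin": 0}
    - {"dx": 0,"dy": 0,"dz": 0,"spin": 0}
    - {"dx": 0,"dy": 0,"dz": 0,"spin": 0}

```text
time: 9.3
ee_pos: [0.4467, -0.0299, 0.2907]
eef_rot: [0.989, 0.15, 0.0, -0.0]
ft_force: [0.5, -0.3, -0.7]
width: 0.0002
grip_force: 0.0
```

move_arm:
  steps:
    - {"dx": 0,"dy": 0,"dz": 0.1,"spin": 0}
    - {"dx": 0,"dy": 0,"dz": 0.1,"spin": 0}
    - {"dx": 0,"dy": 0,"dz": 0.1,"spin": 0}
    - {"dx": 0,"dy": 0,"dz": 0,"spin": 0}
    - {"dx": 0,"dy": 0,"dz": 0,"spin": 0}

```text
time: 9.8
ee_pos: [0.446, -0.0302, 0.2877]
eef_rot: [0.989, 0.15, 0.0, 0.0]
ft_force: [0.1, -0.1, 0.7]
width: 0.0004
grip_force: 0.0
```

move_arm:
  steps:
    - {"dx": 0,"dy": 0,"dz": 0.1,"spin": 0}
    - {"dx": 0,"dy": 0,"dz": 0,"spin": 0}
    - {"dx": 0,"dy": 0,"dz": 0,"spin": 0}

```text
time: 10.1
ee_pos: [0.446, -0.0302, 0.2867]
eef_rot: [0.989, 0.15, 0.0, 0.0]
ft_force: [0.1, -0.7, -0.9]
width: 0.0002
grip_force: 0.0
```

move_arm:
  steps:
    - {"dx": 0,"dy": 0,"dz": 0.1,"spin": 0}
    - {"dx": 0,"dy": 0,"dz": 0,"spin": 0}
    - {"dx": 0,"dy": 0,"dz": 0,"spin": 0}

```text
time: 10.4
ee_pos: [0.446, -0.0302, 0.2857]
eef_rot: [0.989, 0.15, -0.0, 0.0]
ft_force: [-0.9, -0.5, -0.1]
width: 0.0005
grip_force: 0.0
```

move_arm:
  steps:
    - {"dx": 0,"dy": 0,"dz": 0.1,"spin": 0}
    - {"dx": 0,"dy": 0,"dz": 0,"spin": 0}
    - {"dx": 0,"dy": 0,"dz": 0,"spin": 0}

```text
time: 10.7
ee_pos: [0.446, -0.0303, 0.2847]
eef_rot: [0.989, 0.15, -0.0, 0.0]
ft_force: [-0.2, 0.1, 0.7]
width: 0.0003
grip_force: 0.0
```

move_arm:
  steps:
    - {"dx": 0,"dy": 0,"dz": 0.1,"spin": 0}
    - {"dx": 0,"dy": 0,"dz": 0,"spin": 0}
    - {"dx": 0,"dy": 0,"dz": 0,"spin": 0}

```text
time: 11.0
ee_pos: [0.446, -0.0302, 0.2837]
eef_rot: [0.989, 0.15, -0.0, 0.0]
ft_force: [0.6, 1.0, 0.2]
width: 0.0007
grip_force: 0.0
```

move_arm:
  steps:
    - {"dx": 0,"dy": 0,"dz": 0.1,"spin": 0}
    - {"dx": 0,"dy": 0,"dz": 0,"spin": 0}
    - {"dx": 0,"dy": 0,"dz": 0,"spin": 0}

```text
time: 11.3
ee_pos: [0.4462, -0.0302, 0.2831]
eef_rot: [0.989, 0.15, 0.0, 0.0]
ft_force: [-0.9, 0.2, 4.8]
width: 0.0007
grip_force: 2.5
```

move_arm:
  steps:
    - {"dx": 0,"dy": 0,"dz": 0.1,"spin": 0}
    - {"dx": 0,"dy": 0,"dz": 0,"spin": 0}
    - {"dx": 0,"dy": 0,"dz": 0,"spin": 0}

```text
time: 11.6
ee_pos: [0.4464, -0.0301, 0.2828]
eef_rot: [0.989, 0.15, 0.001, 0.0]
ft_force: [-4.6, 0.1, 12.4]
width: 0.0007
grip_force: 6.3
```

move_arm:
  steps:
    - {"dx": 0,"dy": 0,"dz": -4,"spin": 0}
    - {"dx": 1.1,"dy": 2.5,"dz": 0,"spin": -0.14}
    - {"dx": 2,"dy": 4.1,"dz": 0,"spin": -0.14}
    - {"dx": 2.3,"dy": 3.6,"dz": 0,"spin": -0.14}
    - {"dx": 2,"dy": 3.5,"dz": 0,"spin": -0.14}
    - {"dx": 2,"dy": 3.5,"dz": 0,"spin": -0.14}
    - {"dx": 2,"dy": 3.5,"dz": 0,"spin": -0.14}
    - {"dx": 0,"dy": 0,"dz": 0,"spin": 0}
  claw: 6

```text
time: 12.4
ee_pos: [0.6594, -0.1201, 0.3192]
eef_rot: [0.841, 0.542, 0.0, -0.001]
ft_force: [-0.8, 0.6, 0.2]
width: 0.0552
grip_force: 0.0
```

```bash
python3 -c "
from h import *
go(.6334,-.2416,.0875)
print(telemetry.read_state()['joint_positions'])"
```

```text
tip [ 0.6594 -0.1201  0.137 ] th 1.145 q7 -0.47 MOVE cm [-12.15   2.66   4.92] spin 0 F [-0.8   0.61  0.23] t 12.4
[ 0.45341756  0.53060816 -0.48028095  1.41294547  0.24584226  1.2591295
 -0.47161932]
```

move_arm:
  steps:
    - {"dx": -4,"dy": 0.9,"dz": 0,"spin": 0}
    - {"dx": -4,"dy": 0.9,"dz": 0,"spin": 0}
    - {"dx": -4.1,"dy": 0.9,"dz": 0,"spin": 0}
    - {"dx": 0,"dy": 0,"dz": 0,"spin": -0.14}
    - {"dx": 0,"dy": 0,"dz": 0,"spin": -0.14}
    - {"dx": 0,"dy": 0,"dz": 0,"spin": -0.14}
    - {"dx": 0,"dy": 0,"dz": 0,"spin": -0.14}
    - {"dx": 0,"dy": 0,"dz": 0,"spin": -0.14}
    - {"dx": 0,"dy": 0,"dz": 0,"spin": -0.14}
    - {"dx": 0,"dy": 0,"dz": 0,"spin": -0.14}
    - {"dx": 0,"dy": 0,"dz": 0,"spin": -0.14}

```text
time: 13.5
ee_pos: [0.6301, -0.2408, 0.3217]
eef_rot: [0.424, 0.906, -0.0, -0.0]
ft_force: [-0.3, 0.5, 0.4]
width: 0.0599
grip_force: 0.0
```

```bash
python3 -c "
from h import *
go(.6334,-.2416,.0875)
print(telemetry.read_state()['joint_positions'])"
```

```text
tip [ 0.6301 -0.2408  0.1395] th 2.266 q7 0.77 MOVE cm [-0.27  0.2   5.2 ] spin 0 F [-0.35  0.51  0.45] t 13.5
[ 0.74275706  0.57459749 -0.64473748  1.39059057  0.34714047  1.29050112
  0.77473854]
```

move_arm:
  steps:
    - {"dx": -0.27,"dy": 0.2,"dz": 0,"spin": -0.14}
    - {"dx": 0,"dy": 0,"dz": 0,"spin": -0.14}
    - {"dx": 0,"dy": 0,"dz": 0,"spin": -0.14}
    - {"dx": 0,"dy": 0,"dz": 0,"spin": -0.14}
    - {"dx": 0,"dy": 0,"dz": 0,"spin": -0.14}
    - {"dx": 0,"dy": 0,"dz": 0,"spin": -0.14}
    - {"dx": 0,"dy": 0,"dz": 0,"spin": -0.14}
    - {"dx": 0,"dy": 0,"dz": 1,"spin": -0.14}
    - {"dx": 0,"dy": 0,"dz": 2,"spin": -0.14}
    - {"dx": 0,"dy": 0,"dz": 2,"spin": -0.14}
    - {"dx": 0,"dy": 0,"dz": 0,"spin": 0}
    - {"dx": 0,"dy": 0,"dz": 0,"spin": 0}

```text
time: 14.7
ee_pos: [0.6336, -0.2417, 0.272]
eef_rot: [-0.255, 0.967, 0.0, -0.0]
ft_force: [-0.9, -0.6, 1.6]
width: 0.06
grip_force: 0.0
```

```bash
python3 -c "
from h import *
go(.6334,-.2416,.0895)"
```

```text
tip [ 0.6336 -0.2417  0.0898] th -2.627 q7 2.05 MOVE cm [0.01 0.02 0.03] spin 0 F [-0.89 -0.62  1.58] t 14.7
```

move_arm:
  steps:
    - {"dx": 0,"dy": 0,"dz": 0,"spin": 0}
    - {"dx": 0,"dy": 0,"dz": 0,"spin": 0}
    - {"dx": 0,"dy": 0,"dz": 0,"spin": 0}
    - {"dx": 0,"dy": 0,"dz": 0,"spin": 0}
    - {"dx": 0,"dy": 0,"dz": 0,"spin": 0}
  claw: 2
  squeeze: 15

```text
time: 15.2
ee_pos: [0.6341, -0.2425, 0.2725]
eef_rot: [-0.256, 0.967, -0.001, 0.001]
ft_force: [2.4, -2.5, 0.5]
width: 0.0334
grip_force: 15.0
```

move_arm:
  steps:
    - {"dx": 0,"dy": 0,"dz": 0.007,"spin": 0.14}
    - {"dx": 0,"dy": 0,"dz": 0.007,"spin": 0.14}
    - {"dx": 0,"dy": 0,"dz": 0.007,"spin": 0.14}
    - {"dx": 0,"dy": 0,"dz": 0.007,"spin": 0.14}
    - {"dx": 0,"dy": 0,"dz": 0.007,"spin": 0.14}
    - {"dx": 0,"dy": 0,"dz": 0.007,"spin": 0.14}
    - {"dx": 0,"dy": 0,"dz": 0.007,"spin": 0.14}
    - {"dx": 0,"dy": 0,"dz": 0.007,"spin": 0.14}
    - {"dx": 0,"dy": 0,"dz": 0.007,"spin": 0.14}
    - {"dx": 0,"dy": 0,"dz": 0.007,"spin": 0.14}

```text
time: 16.2
ee_pos: [0.6344, -0.2419, 0.2718]
eef_rot: [0.429, 0.903, 0.0, 0.001]
ft_force: [4.1, -1.3, 0.7]
width: 0.0337
grip_force: 15.0
```

```bash
python3 -c "
from h import *
go(.6334,-.2416,.0895)"
```

```text
tip [ 0.6344 -0.2419  0.0896] th 2.255 q7 0.75 MOVE cm [ 0.08 -0.06  0.01] spin 0 F [ 4.12 -1.28  0.68] t 16.2
```

move_arm:
  steps:
    - {"dx": 0,"dy": 0,"dz": 0.007,"spin": 0.14}
    - {"dx": 0,"dy": 0,"dz": 0.007,"spin": 0.14}
    - {"dx": 0,"dy": 0,"dz": 0.007,"spin": 0.14}
    - {"dx": 0,"dy": 0,"dz": 0.007,"spin": 0.14}
    - {"dx": 0,"dy": 0,"dz": 0.007,"spin": 0.14}
    - {"dx": 0,"dy": 0,"dz": 0.007,"spin": 0.14}
    - {"dx": 0,"dy": 0,"dz": 0.007,"spin": 0.14}
    - {"dx": 0,"dy": 0,"dz": 0.007,"spin": 0.14}
    - {"dx": 0,"dy": 0,"dz": 0.007,"spin": 0.14}
    - {"dx": 0,"dy": 0,"dz": 0.007,"spin": 0.14}

```text
time: 17.2
ee_pos: [0.6347, -0.2421, 0.2715]
eef_rot: [0.91, 0.414, 0.002, 0.001]
ft_force: [4.9, -2.5, 0.5]
width: 0.0333
grip_force: 15.0
```

move_arm:
  steps:
    - {"dx": 0,"dy": 0,"dz": 0.004,"spin": 0.14}
    - {"dx": 0,"dy": 0,"dz": 0.004,"spin": 0.14}
    - {"dx": 0,"dy": 0,"dz": 0.004,"spin": 0.14}
    - {"dx": 0,"dy": 0,"dz": 0.004,"spin": 0.14}
    - {"dx": 0,"dy": 0,"dz": 0.004,"spin": 0.14}
    - {"dx": 0,"dy": 0,"dz": 0.004,"spin": 0.14}
    - {"dx": 0,"dy": 0,"dz": 0.004,"spin": 0.14}
    - {"dx": 0,"dy": 0,"dz": 0.004,"spin": 0.14}
    - {"dx": 0,"dy": 0,"dz": 0.004,"spin": 0.14}
    - {"dx": 0,"dy": 0,"dz": 0.004,"spin": 0.14}
    - {"dx": 0,"dy": 0,"dz": 0,"spin": 0}

```text
time: 18.3
ee_pos: [0.6346, -0.2424, 0.2714]
eef_rot: [0.963, -0.269, 0.002, 0.0]
ft_force: [4.1, -3.8, 4.1]
width: 0.0334
grip_force: 15.0
```

```bash
python3 -c "
from h import *
go(.6334,-.2416,.0895)"
```

```text
tip [ 0.6346 -0.2424  0.0892] th -0.545 q7 -1.85 MOVE cm [-0.14 -0.   -0.04] spin 0 F [ 4.11 -3.8   4.1 ] t 18.3
```

move_arm:
  steps:
    - {"dx": 0,"dy": 0,"dz": 0,"spin": 0}
    - {"dx": 0,"dy": 0,"dz": 0,"spin": 0}
    - {"dx": 0,"dy": 0,"dz": -1.5,"spin": 0}
    - {"dx": -0.1,"dy": 0,"dz": -1.5,"spin": 0}
    - {"dx": 0,"dy": 0,"dz": 0,"spin": 0}
  claw: 6

```text
time: 18.8
ee_pos: [0.6336, -0.2413, 0.3037]
eef_rot: [0.964, -0.266, 0.002, 0.0]
ft_force: [0.3, -0.6, 1.3]
width: 0.0586
grip_force: 0.0
```

move_arm:
  steps:
    - {"dx": 0,"dy": 0,"dz": 0,"spin": 0}
    - {"dx": 0,"dy": 0,"dz": 0,"spin": 0}
    - {"dx": 0,"dy": 0,"dz": 0,"spin": 0}
    - {"dx": 0,"dy": 0,"dz": 0,"spin": 0}
    - {"dx": 0,"dy": 0,"dz": 0.5,"spin": 0}
    - {"dx": 0,"dy": 0,"dz": 0.4,"spin": 0}
    - {"dx": 0,"dy": 0,"dz": 0,"spin": 0}
    - {"dx": 0,"dy": 0,"dz": 0,"spin": 0}
  claw: 0

```text
time: 19.6
ee_pos: [0.6329, -0.2412, 0.2907]
eef_rot: [0.964, -0.266, -0.0, -0.0]
ft_force: [1.1, 0.3, -0.1]
width: 0.005
grip_force: 0.0
```

move_arm:
  steps:
    - {"dx": 0,"dy": 0,"dz": 0.1,"spin": 0}
    - {"dx": 0,"dy": 0,"dz": 0.1,"spin": 0}
    - {"dx": 0,"dy": 0,"dz": 0.1,"spin": 0}
    - {"dx": 0,"dy": 0,"dz": 0,"spin": 0}
    - {"dx": 0,"dy": 0,"dz": 0,"spin": 0}

```text
time: 20.1
ee_pos: [0.6329, -0.2412, 0.288]
eef_rot: [0.964, -0.266, 0.0, 0.0]
ft_force: [-0.5, -0.7, -0.1]
width: 0.0005
grip_force: 0.0
```

move_arm:
  steps:
    - {"dx": 0,"dy": 0,"dz": 0.1,"spin": 0}
    - {"dx": 0,"dy": 0,"dz": 0,"spin": 0}
    - {"dx": 0,"dy": 0,"dz": 0,"spin": 0}

```text
time: 20.4
ee_pos: [0.633, -0.2412, 0.287]
eef_rot: [0.964, -0.266, 0.0, 0.0]
ft_force: [-0.1, -0.8, 0.4]
width: 0.0004
grip_force: 0.2
```

move_arm:
  steps:
    - {"dx": 0,"dy": 0,"dz": 0.1,"spin": 0}
    - {"dx": 0,"dy": 0,"dz": 0,"spin": 0}
    - {"dx": 0,"dy": 0,"dz": 0,"spin": 0}

```text
time: 20.7
ee_pos: [0.6331, -0.2413, 0.2867]
eef_rot: [0.964, -0.266, 0.001, 0.0]
ft_force: [-1.7, 1.2, 4.9]
width: 0.0007
grip_force: 2.6
```

move_arm:
  steps:
    - {"dx": 0,"dy": 0,"dz": 0.1,"spin": 0}
    - {"dx": 0,"dy": 0,"dz": 0,"spin": 0}
    - {"dx": 0,"dy": 0,"dz": 0,"spin": 0}

```text
time: 21.0
ee_pos: [0.6333, -0.2413, 0.2864]
eef_rot: [0.964, -0.266, 0.001, 0.0]
ft_force: [-2.2, -0.2, 10.5]
width: 0.0004
grip_force: 4.8
```

move_arm:
  steps:
    - {"dx": 0,"dy": 0,"dz": -1.3,"spin": 0}
    - {"dx": 0,"dy": 0,"dz": -1.3,"spin": -0.14}
    - {"dx": 0,"dy": 0,"dz": 0,"spin": -0.14}
    - {"dx": 0,"dy": 0,"dz": 0,"spin": -0.14}
    - {"dx": 0,"dy": 0,"dz": 0,"spin": -0.14}
    - {"dx": 0,"dy": 0,"dz": 0,"spin": -0.14}
    - {"dx": 0,"dy": 0,"dz": 0,"spin": -0.14}
    - {"dx": 0,"dy": 0,"dz": 1.8,"spin": 0}
    - {"dx": 0,"dy": 0,"dz": 2,"spin": 0}
    - {"dx": 0,"dy": 0,"dz": 0,"spin": 0}
    - {"dx": 0,"dy": 0,"dz": 0,"spin": 0}
  claw: 6

```text
time: 22.1
ee_pos: [0.633, -0.2412, 0.2734]
eef_rot: [0.989, 0.15, -0.0, -0.0]
ft_force: [-0.2, 0.1, -0.1]
width: 0.0594
grip_force: 0.0
```

move_arm:
  steps:
    - {"dx": 0,"dy": 0,"dz": 0,"spin": 0}
    - {"dx": 0,"dy": 0,"dz": 0,"spin": 0}
    - {"dx": 0,"dy": 0,"dz": 0,"spin": 0}
    - {"dx": 0,"dy": 0,"dz": 0,"spin": 0}
    - {"dx": 0,"dy": 0,"dz": 0,"spin": 0}
    - {"dx": 0,"dy": 0,"dz": 0,"spin": 0.14}
    - {"dx": 0,"dy": 0,"dz": 0,"spin": 0.14}
    - {"dx": 0,"dy": 0,"dz": 0,"spin": 0.14}
    - {"dx": 0,"dy": 0,"dz": 0,"spin": 0.14}
    - {"dx": 0,"dy": 0,"dz": 0,"spin": 0.14}
    - {"dx": 0,"dy": 0,"dz": 0,"spin": 0}
    - {"dx": 0,"dy": 0,"dz": 0,"spin": 0}
  claw: 2

```text
time: 23.3
ee_pos: [0.6333, -0.2415, 0.2736]
eef_rot: [0.981, -0.196, 0.001, 0.0]
ft_force: [3.5, -3.5, 2.5]
width: 0.0337
grip_force: 15.0
```

move_arm:
  steps:
    - {"dx": 0,"dy": 0,"dz": 0,"spin": 0}
    - {"dx": 0,"dy": 0,"dz": 0,"spin": 0}
    - {"dx": 0,"dy": 0,"dz": -1.5,"spin": 0}
    - {"dx": 0,"dy": 0,"dz": -1.5,"spin": 0}
    - {"dx": 0,"dy": 0,"dz": -1,"spin": 0}
    - {"dx": 0,"dy": 0,"dz": 0,"spin": 0}
  claw: 6

```text
time: 23.9
ee_pos: [0.6335, -0.2413, 0.3159]
eef_rot: [0.98, -0.198, 0.002, 0.0]
ft_force: [0.4, -0.6, 0.6]
width: 0.0591
grip_force: 0.0
```

```bash
python3 -c "
from h import *
go(.4464,-.03,.106)"
```

```text
tip [ 0.6335 -0.2413  0.1337] th -0.399 q7 -1.71 MOVE cm [-25.46 -12.2    2.67] spin 0 F [ 0.42 -0.64  0.55] t 23.9
```

move_arm:
  steps:
    - {"dx": -3,"dy": -1.5,"dz": 0,"spin": 0}
    - {"dx": -4,"dy": -1.9,"dz": 0,"spin": 0}
    - {"dx": -4,"dy": -1.9,"dz": 0,"spin": 0}
    - {"dx": -4,"dy": -1.9,"dz": 0,"spin": 0}
    - {"dx": -4,"dy": -1.9,"dz": 0,"spin": 0}
    - {"dx": -4,"dy": -1.9,"dz": 0,"spin": 0}
    - {"dx": -2.5,"dy": -1.2,"dz": 0.5,"spin": 0}
    - {"dx": 0,"dy": 0,"dz": 2.2,"spin": 0}
    - {"dx": 0,"dy": 0,"dz": 0.2,"spin": 0}
    - {"dx": 0,"dy": 0,"dz": 0,"spin": 0}
    - {"dx": 0,"dy": 0,"dz": 0,"spin": 0}
  claw: 0

```text
time: 25.0
ee_pos: [0.4458, -0.0302, 0.2844]
eef_rot: [0.98, -0.199, 0.0, 0.0]
ft_force: [0.3, -0.3, 0.2]
width: 0.0004
grip_force: 0.0
```

move_arm:
  steps:
    - {"dx": 0,"dy": 0,"dz": 0.1,"spin": 0}
    - {"dx": 0,"dy": 0,"dz": 0.1,"spin": 0}
    - {"dx": 0,"dy": 0,"dz": 0,"spin": 0}
    - {"dx": 0,"dy": 0,"dz": 0,"spin": 0}

```text
time: 25.4
ee_pos: [0.4459, -0.03, 0.2829]
eef_rot: [0.98, -0.199, 0.001, 0.0]
ft_force: [-1.6, -0.0, 8.6]
width: 0.0005
grip_force: 3.9
```

move_arm:
  steps:
    - {"dx": 0,"dy": 0,"dz": 0.1,"spin": 0}
    - {"dx": 0,"dy": 0,"dz": 0,"spin": 0}
    - {"dx": 0,"dy": 0,"dz": 0,"spin": 0}

```text
time: 25.7
ee_pos: [0.4461, -0.03, 0.2825]
eef_rot: [0.98, -0.199, 0.001, 0.0]
ft_force: [-3.3, -1.1, 15.3]
width: 0.0004
grip_force: 7.5
```

move_arm:
  steps:
    - {"dx": 0,"dy": 0,"dz": 0.1,"spin": 0}
    - {"dx": 0,"dy": 0,"dz": 0,"spin": 0}
    - {"dx": 0,"dy": 0,"dz": 0,"spin": 0}

```text
time: 26.0
ee_pos: [0.4463, -0.0299, 0.2823]
eef_rot: [0.98, -0.199, 0.001, 0.0]
ft_force: [-6.4, -0.2, 22.0]
width: 0.0004
grip_force: 11.4
```

move_arm:
  steps:
    - {"dx": 0,"dy": 0,"dz": 0.1,"spin": 0}
    - {"dx": 0,"dy": 0,"dz": 0,"spin": 0}
    - {"dx": 0,"dy": 0,"dz": 0,"spin": 0}

```text
time: 26.3
ee_pos: [0.4465, -0.0299, 0.282]
eef_rot: [0.98, -0.199, 0.002, 0.0]
ft_force: [-9.5, 0.1, 29.9]
width: 0.0005
grip_force: 15.4
```

move_arm:
  steps:
    - {"dx": 0,"dy": 0,"dz": -1.9,"spin": 0}
    - {"dx": 2.4,"dy": -1.6,"dz": 0,"spin": 0}
    - {"dx": 3,"dy": -1.8,"dz": 0,"spin": 0}
    - {"dx": 3,"dy": -1.8,"dz": 0,"spin": 0}
    - {"dx": 3,"dy": -1.8,"dz": 0,"spin": 0}
    - {"dx": 2,"dy": -1.1,"dz": 0.5,"spin": 0}
    - {"dx": 0,"dy": 0,"dz": 0.4,"spin": 0}
    - {"dx": 0,"dy": 0,"dz": 0.2,"spin": 0}
    - {"dx": 0,"dy": 0,"dz": 0,"spin": 0}
    - {"dx": 0,"dy": 0,"dz": 0,"spin": 0}

```text
time: 27.3
ee_pos: [0.5996, -0.0075, 0.2871]
eef_rot: [0.98, -0.198, -0.0, 0.0]
ft_force: [-0.0, 0.7, 0.3]
width: 0.0009
grip_force: 0.0
```

move_arm:
  steps:
    - {"dx": 0,"dy": 0,"dz": 0.1,"spin": 0}
    - {"dx": 0,"dy": 0,"dz": 0,"spin": 0}
    - {"dx": 0,"dy": 0,"dz": 0,"spin": 0}

```text
time: 27.6
ee_pos: [0.6002, -0.0074, 0.2863]
eef_rot: [0.98, -0.198, 0.0, 0.0]
ft_force: [-1.6, -1.0, 4.2]
width: 0.0004
grip_force: 2.2
```

move_arm:
  steps:
    - {"dx": 0,"dy": 0,"dz": 0.1,"spin": 0}
    - {"dx": 0,"dy": 0,"dz": 0,"spin": 0}
    - {"dx": 0,"dy": 0,"dz": 0,"spin": 0}

```text
time: 27.9
ee_pos: [0.6004, -0.0074, 0.286]
eef_rot: [0.98, -0.198, 0.001, 0.0]
ft_force: [-3.5, -0.7, 10.1]
width: 0.0007
grip_force: 5.2
```

move_arm:
  steps:
    - {"dx": 0,"dy": 0,"dz": 0.1,"spin": 0}
    - {"dx": 0,"dy": 0,"dz": 0,"spin": 0}
    - {"dx": 0,"dy": 0,"dz": 0,"spin": 0}

```text
time: 28.2
ee_pos: [0.6006, -0.0074, 0.2858]
eef_rot: [0.98, -0.198, 0.001, 0.0]
ft_force: [-5.5, -1.0, 16.0]
width: 0.0004
grip_force: 7.8
```

move_arm:
  steps:
    - {"dx": 0,"dy": 0,"dz": -3,"spin": 0}
    - {"dx": -2,"dy": 2,"dz": -4,"spin": -0.14}
    - {"dx": -3,"dy": 3,"dz": -4,"spin": -0.14}
    - {"dx": -3,"dy": 3,"dz": 0,"spin": -0.14}
    - {"dx": 0,"dy": 0,"dz": 0,"spin": -0.14}
    - {"dx": 0,"dy": 0,"dz": 0,"spin": 0}
  claw: 6

```text
time: 28.8
ee_pos: [0.5087, -0.0629, 0.3886]
eef_rot: [0.997, 0.081, 0.0, 0.0]
ft_force: [0.0, -0.1, -0.7]
width: 0.0406
grip_force: 0.0
```

```bash
cat > m.py <<'E'
from h import *
t=imaging.camera("top"); s=imaging.camera("side")
n=sys.argv[1] if (sys:=__import__("sys")) and len(sys.argv)>1 else "x"
for c,nm in((t,"top"),(s,"side")):
    h=cv2.cvtColor(c["img"],cv2.COLOR_RGB2HSV); H,S,V=cv2.split(h)
    mat=cv2.convexHull(max(cv2.findContours(((H>45)&(H<95)&(S>60)).astype(np.uint8),0,2)[0],key=cv2.contourArea))
    reg=cv2.drawContours(np.zeros(H.shape,np.uint8),[mat],-1,1,-1); reg=cv2.erode(reg,np.ones((3,3)))
    m=(reg>0)&~((H>45)&(H<95)&(S>60))
    l=cv2.connectedComponents(m.astype(np.uint8))[1]
    for i in range(1,l.max()+1):
        yx=np.argwhere(l==i)
        if len(yx)<30: continue
        P=np.array([ray(c,x,y,.007)[:2] for y,x in yx]); 
        pv=(H[l==i]>20)&(H[l==i]<35)&(S[l==i]>110)
        name="needle" if pv.mean()>.4 else "pipette"
        Q=P[pv] if name=="needle" else P
        q=P.mean(0); u=np.linalg.svd(P-q)[2][0]; u=u*np.sign(u[0]); a=(P-q)@u; b=(Q-q)@u
        mid=q+u*(a.max()+a.min())/2
        print(nm,name,len(P),"c",q.round(4),"mid",mid.round(4),"yaw",np.arctan2(u[1],u[0]).round(3),"len",np.ptp(a).round(3),"Qlen",np.ptp(b).round(3),"Qmid",(q+u*(b.max()+b.min())/2).round(4))
cv2.imwrite(f"pics/t{n}.png",cv2.resize(t["img"][150:280,170:430],None,fx=3,fy=3,interpolation=2)[:,:,::-1])
E
python3 m.py a
```

```text
top needle 137 c [0.5112 0.2281] mid [0.5173 0.2263] yaw -0.284 len 0.132 Qlen 0.11 Qmid [0.5088 0.2287]
top pipette 148 c [0.4943 0.3   ] mid [0.4915 0.2995] yaw 0.199 len 0.13 Qlen 0.13 Qmid [0.4915 0.2995]
side needle 355 c [0.5111 0.2257] mid [0.516  0.2242] yaw -0.291 len 0.128 Qlen 0.113 Qmid [0.5093 0.2262]
side pipette 421 c [0.4973 0.2973] mid [0.4939 0.2967] yaw 0.195 len 0.133 Qlen 0.133 Qmid [0.4939 0.2967]
```

View pics/ta.png

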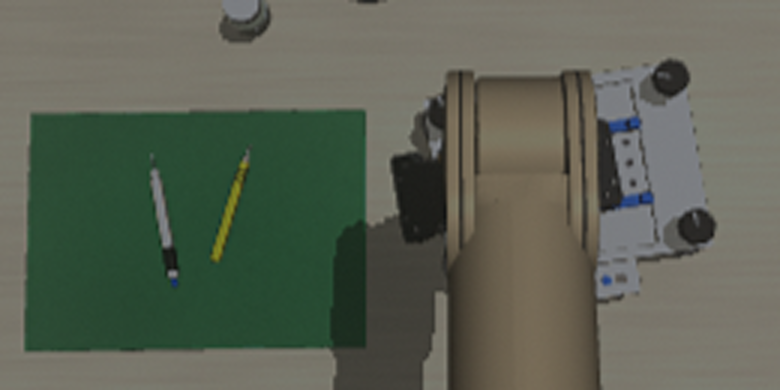

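Image: plate corners and the instruments undisturbed; needle and pipette at the measured spots. Now fetch the needle.

```bash
python3 -c "
from h import *
go(.5243,.223,.0035,-.287)"
```

```text
tip [ 0.5095 -0.0618  0.2059] th 0.157 q7 -1.41 MOVE cm [  5.92 -27.89  20.25] spin 0.444 F [ 0.33 -0.23 -0.37] t 28.9
```

move_arm:
  steps:
    - {"dx": 0.9,"dy": -4,"dz": 0,"spin": 0}
    - {"dx": 0.9,"dy": -4,"dz": 0,"spin": 0}
    - {"dx": 0.9,"dy": -4,"dz": 0,"spin": 0}
    - {"dx": 0.9,"dy": -4,"dz": 0,"spin": 0}
    - {"dx": 0.9,"dy": -4,"dz": 0,"spin": 0}
    - {"dx": 0.7,"dy": -4,"dz": 2,"spin": 0}
    - {"dx": 0.7,"dy": -3.9,"dz": 2,"spin": 0}
    - {"dx": 0,"dy": 0,"dz": 4,"spin": 0.11}
    - {"dx": 0,"dy": 0,"dz": 4,"spin": 0.11}
    - {"dx": 0,"dy": 0,"dz": 3,"spin": 0.11}
    - {"dx": 0,"dy": 0,"dz": 0,"spin": 0.11}
    - {"dx": 0,"dy": 0,"dz": 0,"spin": 0}
  claw: 4

```text
time: 30.1
ee_pos: [0.5225, 0.2236, 0.2367]
eef_rot: [0.99, -0.141, -0.001, 0.0]
ft_force: [0.0, 0.4, 0.2]
width: 0.0398
grip_force: 0.0
```

```bash
python3 m.py b; python3 -c "
from h import *
go(.5243,.223,.0035,-.287)"
```

```text
top pipette 415 c [0.5262 0.1822] mid [0.5354 0.1885] yaw 0.599 len 0.133 Qlen 0.133 Qmid [0.5354 0.1885]
side pipette 945 c [0.5477 0.1327] mid [0.5524 0.1314] yaw -0.276 len 0.102 Qlen 0.102 Qmid [0.5524 0.1314]
side needle 381 c [0.5098 0.2264] mid [0.5157 0.2246] yaw -0.3 len 0.129 Qlen 0.114 Qmid [0.5091 0.2267]
side pipette 433 c [0.4964 0.2974] mid [0.4926 0.2966] yaw 0.195 len 0.131 Qlen 0.131 Qmid [0.4926 0.2966]
tip [0.5231 0.2235 0.0562] th -0.277 q7 -2.47 MOVE cm [0.13 0.02 5.27] spin 0.01 F [-0.17  0.22  0.42] t 30.2
```

move_arm:
  steps:
    - {"dx": 0.1,"dy": 0,"dz": 2,"spin": 0}
    - {"dx": 0,"dy": 0,"dz": 2,"spin": 0}
    - {"dx": 0,"dy": 0,"dz": 1.2,"spin": 0}
    - {"dx": 0,"dy": 0,"dz": 0,"spin": 0}
    - {"dx": 0,"dy": 0,"dz": 0,"spin": 0}
    - {"dx": 0,"dy": 0,"dz": 0,"spin": 0}

```text
time: 30.8
ee_pos: [0.5241, 0.2225, 0.1869]
eef_rot: [0.99, -0.139, 0.0, -0.0]
ft_force: [0.7, 1.0, -0.0]
width: 0.0401
grip_force: 0.0
```

move_arm:
  steps:
    - {"dx": 0,"dy": 0,"dz": 0,"spin": 0}
    - {"dx": 0,"dy": 0,"dz": 0,"spin": 0}
    - {"dx": 0,"dy": 0,"dz": 0,"spin": 0}
    - {"dx": 0,"dy": 0,"dz": 0,"spin": 0}
    - {"dx": 0,"dy": 0,"dz": 0,"spin": 0}
  claw: 0.3
  squeeze: 25

```text
time: 31.3
ee_pos: [0.5239, 0.2223, 0.1863]
eef_rot: [0.99, -0.139, 0.0, 0.0]
ft_force: [-0.4, -0.5, 0.3]
width: 0.0095
grip_force: 25.0
```

move_arm:
  steps:
    - {"dx": 0,"dy": 0,"dz": -2,"spin": 0}
    - {"dx": 0,"dy": 0,"dz": -3,"spin": 0}
    - {"dx": 0,"dy": 0,"dz": -4,"spin": 0}
    - {"dx": 0,"dy": 0,"dz": -4,"spin": -0.14}
    - {"dx": 0,"dy": 0,"dz": -2,"spin": -0.14}
    - {"dx": 0,"dy": 0,"dz": 0,"spin": -0.14}
    - {"dx": 0,"dy": 0,"dz": 0,"spin": 0}

```text
time: 32.0
ee_pos: [0.5239, 0.2223, 0.3368]
eef_rot: [0.997, 0.071, 0.001, -0.0]
ft_force: [1.3, -0.2, -1.0]
width: 0.0099
grip_force: 25.0
```

```bash
python3 -c "
from h import *
go(.5373,-.1169,.0655,.1405)"
```

```text
tip [0.5239 0.2223 0.1546] th 0.143 q7 -2.02 MOVE cm [-3.52 33.76  8.91] spin 0.003 F [ 1.35 -0.18 -0.99] t 32.0
```

move_arm:
  steps:
    - {"dx": -0.3,"dy": 3,"dz": 0,"spin": 0}
    - {"dx": -0.4,"dy": 4.3,"dz": 0,"spin": 0}
    - {"dx": -0.5,"dy": 4.5,"dz": 0,"spin": 0}
    - {"dx": -0.5,"dy": 4.5,"dz": 0,"spin": 0}
    - {"dx": -0.5,"dy": 4.5,"dz": 0,"spin": 0}
    - {"dx": -0.5,"dy": 4.5,"dz": 0,"spin": 0}
    - {"dx": -0.5,"dy": 4.5,"dz": 0,"spin": 0}
    - {"dx": -0.3,"dy": 3.9,"dz": 0,"spin": 0}
    - {"dx": 0,"dy": 0.1,"dz": 3,"spin": 0}
    - {"dx": 0,"dy": 0,"dz": 3,"spin": 0}
    - {"dx": 0,"dy": 0,"dz": 0,"spin": 0}
    - {"dx": 0,"dy": 0,"dz": 0,"spin": 0}

```text
time: 33.2
ee_pos: [0.5366, -0.117, 0.2762]
eef_rot: [0.998, 0.069, -0.001, -0.0]
ft_force: [-0.1, 0.7, 0.8]
width: 0.0098
grip_force: 25.0
```

```bash
python3 -c "
from h import *
go(.5373,-.1169,.066,.1405)
s=imaging.camera('side')
cv2.imwrite('pics/s1.png',cv2.resize(s['img'][130:250,250:400],None,fx=5,fy=5,interpolation=2)[:,:,::-1])
"
```

```text
tip [ 0.5366 -0.117   0.094 ] th 0.139 q7 -1.37 MOVE cm [0.08 0.   2.8 ] spin -0.002 F [-0.1   0.71  0.81] t 33.2
```

View pics/s1.png

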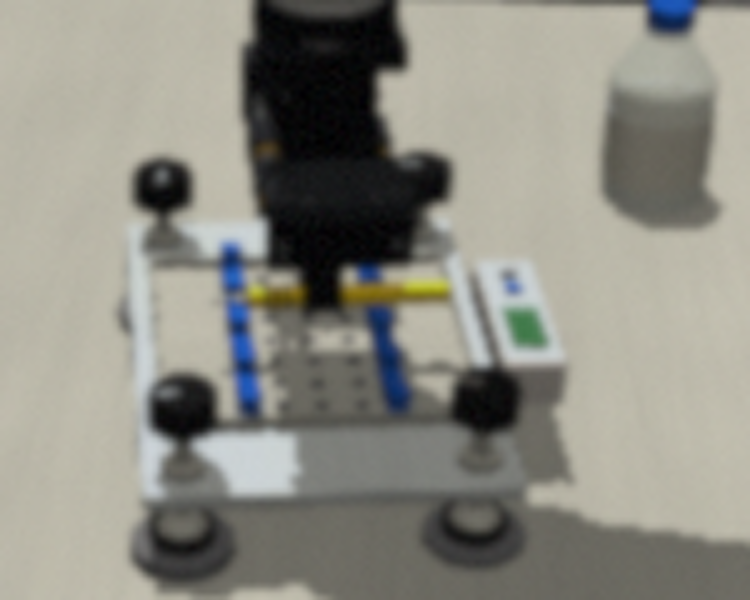

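The needle hangs level over the combs (yellow from 245 to 448 px, front end right above the far comb), so its origin is centred. Lowering it now.

move_arm:
  steps:
    - {"dx": 0.05,"dy": 0,"dz": 1,"spin": 0}
    - {"dx": 0,"dy": 0,"dz": 1,"spin": 0}
    - {"dx": 0,"dy": 0,"dz": 0.4,"spin": 0}
    - {"dx": 0,"dy": 0,"dz": 0.2,"spin": 0}
    - {"dx": 0,"dy": 0,"dz": 0,"spin": 0}
    - {"dx": 0,"dy": 0,"dz": 0,"spin": 0}

```text
time: 33.85
ee_pos: [0.5373, -0.1172, 0.2505]
eef_rot: [0.998, 0.07, 0.0, 0.0]
ft_force: [-0.3, -0.1, -0.6]
width: 0.0096
grip_force: 25.0
```

move_arm:
  steps:
    - {"dx": 0,"dy": 0,"dz": 0.1,"spin": 0}
    - {"dx": 0,"dy": 0,"dz": 0,"spin": 0}
    - {"dx": 0,"dy": 0,"dz": 0,"spin": 0}

```text
time: 34.15
ee_pos: [0.5372, -0.1172, 0.2494]
eef_rot: [0.998, 0.07, 0.0, 0.0]
ft_force: [0.1, 0.2, 0.5]
width: 0.0097
grip_force: 25.0
```

move_arm:
  steps:
    - {"dx": 0,"dy": 0,"dz": 0.1,"spin": 0}
    - {"dx": 0,"dy": 0,"dz": 0,"spin": 0}
    - {"dx": 0,"dy": 0,"dz": 0,"spin": 0}

```text
time: 34.45
ee_pos: [0.5372, -0.1172, 0.2482]
eef_rot: [0.998, 0.07, 0.0, 0.0]
ft_force: [0.3, -0.1, -0.9]
width: 0.0096
grip_force: 25.0
```

move_arm:
  steps:
    - {"dx": 0,"dy": 0,"dz": 0.1,"spin": 0}
    - {"dx": 0,"dy": 0,"dz": 0,"spin": 0}
    - {"dx": 0,"dy": 0,"dz": 0,"spin": 0}

```text
time: 34.75
ee_pos: [0.5372, -0.1172, 0.2475]
eef_rot: [0.998, 0.07, 0.0, 0.0]
ft_force: [-1.8, 0.4, 3.4]
width: 0.0098
grip_force: 25.0
```

move_arm:
  steps:
    - {"dx": 0,"dy": 0,"dz": 0,"spin": 0}
    - {"dx": 0,"dy": 0,"dz": 0,"spin": 0}
    - {"dx": 0,"dy": 0,"dz": 0,"spin": 0}
    - {"dx": 0,"dy": 0,"dz": 0,"spin": 0}
    - {"dx": 0,"dy": 0,"dz": -2,"spin": 0}
    - {"dx": 0,"dy": 0,"dz": -4,"spin": 0}
    - {"dx": 0,"dy": 0,"dz": -5,"spin": 0}
    - {"dx": 0,"dy": 0,"dz": 0,"spin": 0}
  claw: 3

```text
time: 35.55
ee_pos: [0.5387, -0.1172, 0.364]
eef_rot: [0.998, 0.07, 0.005, 0.001]
ft_force: [1.6, -0.3, 0.3]
width: 0.0299
grip_force: 0.0
```

```bash
python3 m.py c; python3 -c "
from h import *
go(.4985,.2985,.0035,.197)
s=imaging.camera('side')
cv2.imwrite('pics/s2.png',cv2.resize(s['img'][150:350,250:400],None,fx=3,fy=3,interpolation=2)[:,:,::-1])
"
```

```text
top pipette 148 c [0.4943 0.3   ] mid [0.4915 0.2995] yaw 0.199 len 0.13 Qlen 0.13 Qmid [0.4915 0.2995]
side pipette 420 c [0.4969 0.2972] mid [0.4939 0.2966] yaw 0.194 len 0.133 Qlen 0.133 Qmid [0.4939 0.2966]
tip [ 0.5374 -0.1172  0.1762] th 0.141 q7 -1.35 MOVE cm [  1.93 -41.73  17.23] spin -0.056 F [-0.72  0.12 -0.52] t 35.65
```

View pics/s2.png

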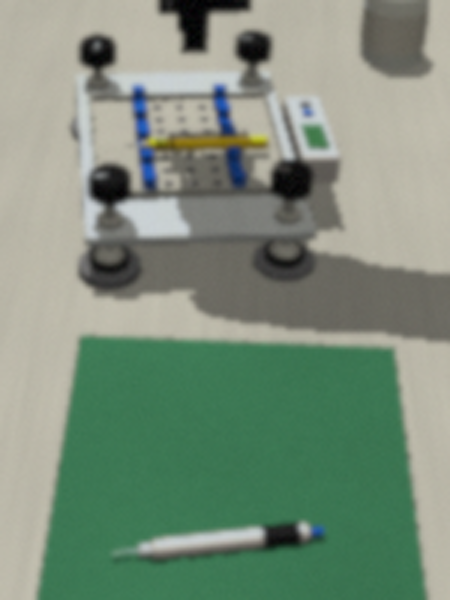

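The needle lies across both combs in the second notch from the left, tip away; the pipette (115–325, 540) is unmoved. Now the pipette.

move_arm:
  steps:
    - {"dx": 0.1,"dy": -3,"dz": 0,"spin": 0}
    - {"dx": 0.2,"dy": -4.3,"dz": 0,"spin": 0}
    - {"dx": 0.2,"dy": -4.3,"dz": 0,"spin": 0}
    - {"dx": 0.2,"dy": -4.3,"dz": 0,"spin": 0}
    - {"dx": 0.2,"dy": -4.3,"dz": 0,"spin": 0}
    - {"dx": 0.2,"dy": -4.3,"dz": 0,"spin": 0}
    - {"dx": 0.2,"dy": -4.3,"dz": 0,"spin": 0}
    - {"dx": 0.2,"dy": -4.3,"dz": 2,"spin": 0}
    - {"dx": 0.2,"dy": -4.3,"dz": 3,"spin": 0}
    - {"dx": 0.2,"dy": -4.3,"dz": 4,"spin": -0.056}
    - {"dx": 0,"dy": 0,"dz": 3,"spin": 0}
    - {"dx": 0,"dy": 0,"dz": 0,"spin": 0}
  claw: 4

```text
time: 36.9
ee_pos: [0.4959, 0.2896, 0.239]
eef_rot: [0.995, 0.099, -0.005, 0.002]
ft_force: [-0.4, -1.4, -0.3]
width: 0.0402
grip_force: 0.0
```

```bash
python3 m.py d|grep side; python3 -c "
from h import *
go(.4985,.2985,.0035,.197)"
```

```text
side pipette 1785 c [0.4859 0.1785] mid [0.4882 0.169 ] yaw -1.341 len 0.177 Qlen 0.177 Qmid [0.4882 0.169 ]
side pipette 429 c [0.4969 0.2974] mid [0.4939 0.2968] yaw 0.191 len 0.133 Qlen 0.133 Qmid [0.4939 0.2968]
tip [0.4983 0.2891 0.0618] th 0.196 q7 -2.16 MOVE cm [ 0.22 -0.92  5.83] spin -0.001 F [ 0.72 -0.38  0.4 ] t 37.0
```

move_arm:
  steps:
    - {"dx": 0.2,"dy": -0.9,"dz": 1,"spin": 0}
    - {"dx": 0,"dy": 0,"dz": 2,"spin": 0}
    - {"dx": 0,"dy": 0,"dz": 2,"spin": 0}
    - {"dx": 0,"dy": 0,"dz": 0.7,"spin": 0}
    - {"dx": 0,"dy": 0,"dz": 0,"spin": 0}
    - {"dx": 0,"dy": 0,"dz": 0,"spin": 0}

```text
time: 37.6
ee_pos: [0.4989, 0.2994, 0.1888]
eef_rot: [0.995, 0.098, 0.001, -0.0]
ft_force: [1.2, -0.6, 0.6]
width: 0.04
grip_force: 0.0
```

move_arm:
  steps:
    - {"dx": 0,"dy": 0,"dz": 0,"spin": 0}
    - {"dx": 0,"dy": 0,"dz": 0,"spin": 0}
    - {"dx": 0,"dy": 0,"dz": 0,"spin": 0}
    - {"dx": 0,"dy": 0,"dz": 0,"spin": 0}
    - {"dx": 0,"dy": 0,"dz": 0,"spin": 0}
  claw: 0.5
  squeeze: 25

```text
time: 38.1
ee_pos: [0.4985, 0.2991, 0.1877]
eef_rot: [0.995, 0.098, 0.0, 0.0]
ft_force: [0.5, -1.5, 1.4]
width: 0.0113
grip_force: 25.0
```

move_arm:
  steps:
    - {"dx": 0,"dy": 0,"dz": -2,"spin": 0}
    - {"dx": 0,"dy": 0,"dz": -3,"spin": 0}
    - {"dx": 0,"dy": 0,"dz": -4,"spin": 0}
    - {"dx": 0,"dy": 0,"dz": -4,"spin": 0}
    - {"dx": 0,"dy": 0,"dz": -2,"spin": 0}
    - {"dx": 0,"dy": 0,"dz": 0,"spin": 0}

```text
time: 38.7
ee_pos: [0.4989, 0.2998, 0.3411]
eef_rot: [0.995, 0.098, 0.003, -0.001]
ft_force: [0.4, 0.0, 0.4]
width: 0.0113
grip_force: 25.0
```

```bash
python3 -c "
from h import *
go(.548,-.1921,.0945,.1405)"
```

```text
tip [0.4989 0.2998 0.1589] th 0.197 q7 -2.13 MOVE cm [-4.84 49.21  6.34] spin 0.056 F [0.4  0.05 0.4 ] t 38.7
```

move_arm:
  steps:
    - {"dx": -0.3,"dy": 3,"dz": 0,"spin": 0}
    - {"dx": -0.4,"dy": 4.2,"dz": 0,"spin": 0}
    - {"dx": -0.4,"dy": 4.2,"dz": 0,"spin": 0}
    - {"dx": -0.4,"dy": 4.2,"dz": 0,"spin": 0}
    - {"dx": -0.4,"dy": 4.2,"dz": 0,"spin": 0}
    - {"dx": -0.4,"dy": 4.2,"dz": 0,"spin": 0}
    - {"dx": -0.4,"dy": 4.2,"dz": 0,"spin": 0}
    - {"dx": -0.4,"dy": 4.2,"dz": 0,"spin": 0}
    - {"dx": -0.4,"dy": 4.2,"dz": 0,"spin": 0}
    - {"dx": -0.4,"dy": 4.2,"dz": 0,"spin": 0}
    - {"dx": -0.4,"dy": 4.2,"dz": 0,"spin": 0}
    - {"dx": -0.5,"dy": 4.2,"dz": 0,"spin": 0.056}

```text
time: 39.9
ee_pos: [0.5472, -0.1944, 0.3364]
eef_rot: [0.998, 0.07, -0.001, -0.0]
ft_force: [0.9, 0.3, -0.8]
width: 0.0116
grip_force: 25.0
```

move_arm:
  steps:
    - {"dx": 0,"dy": 0,"dz": 3,"spin": 0}
    - {"dx": 0,"dy": 0,"dz": 3,"spin": 0}
    - {"dx": 0,"dy": 0,"dz": 0,"spin": 0}
    - {"dx": 0,"dy": 0,"dz": 0,"spin": 0}

```text
time: 40.3
ee_pos: [0.5474, -0.1925, 0.2773]
eef_rot: [0.998, 0.071, -0.001, -0.0]
ft_force: [0.1, 0.6, 0.2]
width: 0.0114
grip_force: 25.0
```

```bash
python3 -c "
from h import *
go(.548,-.1921,.066,.1405)
s=imaging.camera('side')
cv2.imwrite('pics/s3.png',cv2.resize(s['img'][130:250,250:400],None,fx=5,fy=5,interpolation=2)[:,:,::-1])
"
```

```text
tip [ 0.5474 -0.1925  0.0951] th 0.141 q7 -1.24 MOVE cm [ 0.07 -0.03  2.91] spin 0.001 F [0.1  0.58 0.2 ] t 40.3
```

View pics/s3.png

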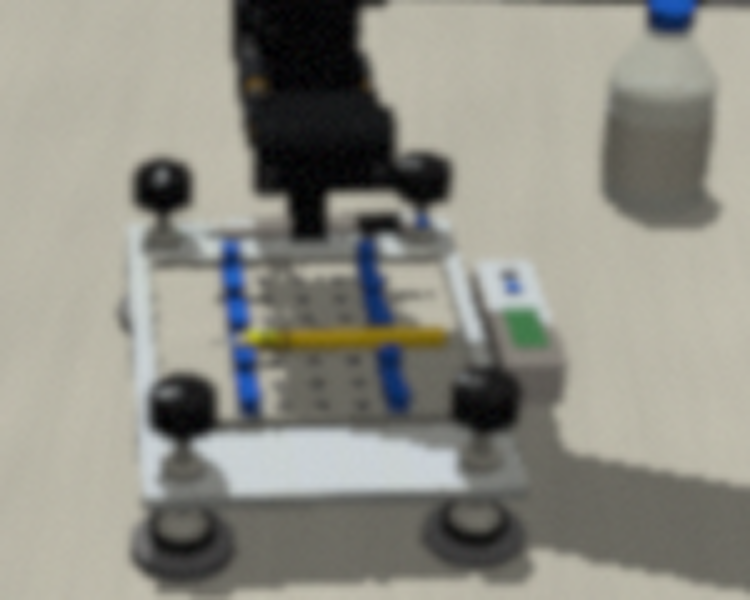

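The needle sits in its notch; the pipette hangs over the fourth notch, blue stub at (422,222) clear of the knob. Lowering.

move_arm:
  steps:
    - {"dx": 0.05,"dy": 0,"dz": 1,"spin": 0}
    - {"dx": 0,"dy": 0,"dz": 1,"spin": 0}
    - {"dx": 0,"dy": 0,"dz": 0.4,"spin": 0}
    - {"dx": 0,"dy": 0,"dz": 0.2,"spin": 0}
    - {"dx": 0,"dy": 0,"dz": 0,"spin": 0}
    - {"dx": 0,"dy": 0,"dz": 0,"spin": 0}

```text
time: 40.95
ee_pos: [0.5482, -0.1927, 0.2519]
eef_rot: [0.998, 0.07, 0.0, 0.0]
ft_force: [-0.3, -0.0, -0.8]
width: 0.0117
grip_force: 25.0
```

move_arm:
  steps:
    - {"dx": 0,"dy": 0,"dz": 0.1,"spin": 0}
    - {"dx": 0,"dy": 0,"dz": 0,"spin": 0}
    - {"dx": 0,"dy": 0,"dz": 0,"spin": 0}

```text
time: 41.25
ee_pos: [0.5481, -0.1927, 0.2508]
eef_rot: [0.998, 0.07, 0.0, 0.0]
ft_force: [-0.1, 1.2, 0.8]
width: 0.0116
grip_force: 25.0
```

move_arm:
  steps:
    - {"dx": 0,"dy": 0,"dz": 0.1,"spin": 0}
    - {"dx": 0,"dy": 0,"dz": 0,"spin": 0}
    - {"dx": 0,"dy": 0,"dz": 0,"spin": 0}

```text
time: 41.55
ee_pos: [0.5481, -0.1927, 0.2499]
eef_rot: [0.998, 0.07, 0.0, 0.0]
ft_force: [-2.4, 0.2, 3.1]
width: 0.0116
grip_force: 25.0
```

move_arm:
  steps:
    - {"dx": 0,"dy": 0,"dz": 0,"spin": 0}
    - {"dx": 0,"dy": 0,"dz": 0,"spin": 0}
    - {"dx": 0,"dy": 0,"dz": 0,"spin": 0}
    - {"dx": 0,"dy": 0,"dz": 0,"spin": 0}
    - {"dx": 0,"dy": 0,"dz": -2,"spin": 0}
    - {"dx": 0,"dy": 0,"dz": -4,"spin": 0}
    - {"dx": 0,"dy": 0,"dz": -5,"spin": 0}
    - {"dx": -4,"dy": 0,"dz": -4,"spin": 0}
    - {"dx": -5,"dy": 0,"dz": -2,"spin": 0}
    - {"dx": -4,"dy": 4,"dz": 0,"spin": 0}
    - {"dx": 0,"dy": 4,"dz": 0,"spin": 0}
    - {"dx": 0,"dy": 4,"dz": 0,"spin": 0}
  claw: 3

```text
time: 42.75
ee_pos: [0.4472, -0.3248, 0.4146]
eef_rot: [0.998, 0.07, 0.001, 0.001]
ft_force: [0.6, 0.4, -0.1]
width: 0.0301
grip_force: 0.0
```

move_arm:
  steps:
    - {"dx": 0,"dy": 4,"dz": 0,"spin": 0}
    - {"dx": 0,"dy": 4,"dz": 0,"spin": 0}
    - {"dx": 0,"dy": 4,"dz": 0,"spin": 0}
    - {"dx": 0,"dy": 4,"dz": 0,"spin": 0}
    - {"dx": 0,"dy": 0,"dz": 0,"spin": 0}
    - {"dx": 0,"dy": 0,"dz": 0,"spin": 0}

```text
time: 43.35
ee_pos: [0.4706, -0.4824, 0.4126]
eef_rot: [0.998, 0.07, -0.0, -0.001]
ft_force: [0.2, 0.4, 0.3]
width: 0.0301
grip_force: 0.0
```

Run:
```python
from h import *
t=imaging.camera('top'); s=imaging.camera('side')
a=cv2.resize(t['img'][160:260,300:420],None,fx=5,fy=5,interpolation=2); b=cv2.resize(s['img'][150:250,260:370],(275*2,500),interpolation=2)
cv2.imwrite('pics/e.png',cv2.resize(np.hstack([a,b]),None,fx=.69,fy=.69)[:,:,::-1])
h=cv2.cvtColor(t['img'],cv2.COLOR_RGB2HSV)
T=[(c,) for c,k in comps(h[...,2]<55,60) if 300<c[0]<415 and 160<c[1]<250]; print(T)
```

```text
[(array([393.2, 175.9]),), (array([318.1, 187.4]),), (array([401.7, 225.6]),), (array([325.7, 237.3]),)]
```

View pics/e.png

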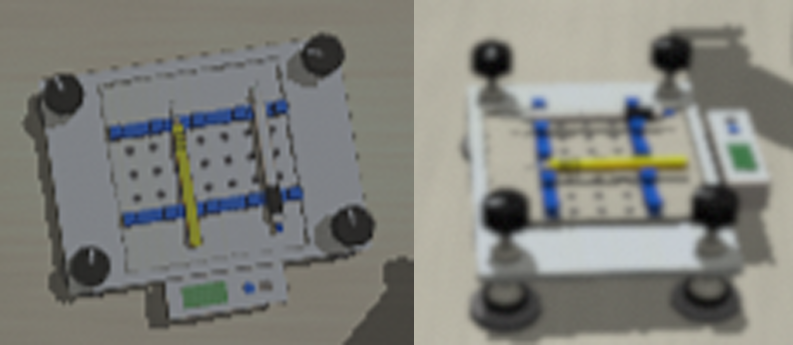

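Top and side: needle in notch 2 and pipette in notch 4, both across both combs, tips away; knobs are where they were. One last press on knob 4, not yet retested.

```bash
python3 -c "
from h import *
go(.4798,-.2633,.108)"
```

```text
tip [ 0.4712 -0.4808  0.2314] th 0.142 q7 -0.72 MOVE cm [  3.93 -21.4   12.35] spin 0 F [0.23 0.18 0.77] t 43.45
```

move_arm:
  steps:
    - {"dx": 0.7,"dy": -3.6,"dz": 0,"spin": 0}
    - {"dx": 0.7,"dy": -3.6,"dz": 0,"spin": 0}
    - {"dx": 0.7,"dy": -3.6,"dz": 0,"spin": 0}
    - {"dx": 0.6,"dy": -3.6,"dz": 0,"spin": 0}
    - {"dx": 0.6,"dy": -3.5,"dz": 0,"spin": 0}
    - {"dx": 0.6,"dy": -3.5,"dz": 2,"spin": 0}
    - {"dx": 0,"dy": 0,"dz": 4,"spin": 0}
    - {"dx": 0,"dy": 0,"dz": 4,"spin": 0}
    - {"dx": 0,"dy": 0,"dz": 2.3,"spin": 0}
    - {"dx": 0,"dy": 0,"dz": 0,"spin": 0}
    - {"dx": 0,"dy": 0,"dz": 0,"spin": 0}
    - {"dx": 0,"dy": 0,"dz": 0,"spin": 0}
  claw: 0

```text
time: 44.65
ee_pos: [0.4797, -0.2642, 0.2924]
eef_rot: [0.998, 0.071, 0.001, 0.001]
ft_force: [0.1, 0.1, 0.4]
width: 0.0006
grip_force: 0.0
```

move_arm:
  steps:
    - {"dx": 0,"dy": 0,"dz": 0.1,"spin": 0}
    - {"dx": 0,"dy": 0,"dz": 0.1,"spin": 0}
    - {"dx": 0,"dy": 0,"dz": 0,"spin": 0}
    - {"dx": 0,"dy": 0,"dz": 0,"spin": 0}

```text
time: 45.05
ee_pos: [0.4793, -0.2644, 0.2887]
eef_rot: [0.998, 0.07, 0.0, 0.0]
ft_force: [-0.6, 0.5, -0.4]
width: 0.0004
grip_force: 0.0
```

move_arm:
  steps:
    - {"dx": 0,"dy": 0,"dz": 0.1,"spin": 0}
    - {"dx": 0,"dy": 0,"dz": 0,"spin": 0}
    - {"dx": 0,"dy": 0,"dz": 0,"spin": 0}

```text
time: 45.35
ee_pos: [0.4793, -0.2644, 0.2875]
eef_rot: [0.998, 0.07, -0.0, -0.0]
ft_force: [-0.0, 0.5, -0.9]
width: 0.0006
grip_force: 0.0
```

move_arm:
  steps:
    - {"dx": 0,"dy": 0,"dz": 0.1,"spin": 0}
    - {"dx": 0,"dy": 0,"dz": 0,"spin": 0}
    - {"dx": 0,"dy": 0,"dz": 0,"spin": 0}

```text
time: 45.65
ee_pos: [0.4793, -0.2644, 0.2865]
eef_rot: [0.998, 0.07, -0.0, 0.0]
ft_force: [0.7, 0.7, -0.2]
width: 0.0002
grip_force: 0.0
```

move_arm:
  steps:
    - {"dx": 0,"dy": 0,"dz": 0.1,"spin": 0}
    - {"dx": 0,"dy": 0,"dz": 0,"spin": 0}
    - {"dx": 0,"dy": 0,"dz": 0,"spin": 0}

```text
time: 45.95
ee_pos: [0.4795, -0.2645, 0.2862]
eef_rot: [0.998, 0.07, 0.0, 0.0]
ft_force: [-1.4, -0.1, 4.4]
width: 0.0003
grip_force: 2.6
```

move_arm:
  steps:
    - {"dx": 0,"dy": 0,"dz": 0.1,"spin": 0}
    - {"dx": 0,"dy": 0,"dz": 0,"spin": 0}
    - {"dx": 0,"dy": 0,"dz": 0,"spin": 0}

```text
time: 46.25
ee_pos: [0.4796, -0.2645, 0.2859]
eef_rot: [0.998, 0.07, 0.001, 0.001]
ft_force: [-3.1, 0.6, 10.8]
width: 0.0001
grip_force: 5.5
```

move_arm:
  steps:
    - {"dx": 0,"dy": 0,"dz": -3,"spin": 0}
    - {"dx": 0,"dy": 0,"dz": -4,"spin": 0}
    - {"dx": 0,"dy": 0,"dz": -4,"spin": 0}
    - {"dx": -3,"dy": 3,"dz": 0,"spin": 0}
    - {"dx": 0,"dy": 0,"dz": 0,"spin": 0}
    - {"dx": 0,"dy": 0,"dz": 0,"spin": 0}
    - {"dx": 0,"dy": 0,"dz": 0,"spin": 0}

```text
time: 46.95
ee_pos: [0.454, -0.2977, 0.3941]
eef_rot: [0.998, 0.071, -0.0, -0.0]
ft_force: [0.5, 0.2, -0.7]
width: 0.0004
grip_force: 0.0
```

Knob 4 is firm, so all corners stand. Handing in.

```bash
python3 -c "
from bench import job
print(job.close_job())"
```

```text
the job is handed in; nothing more can be done
None
```

Job handed in: I wound screw 3 (far right, the hanging foot) down about 0.8 turn until all four corners felt firm when pressed, then laid the needle in notch 2 and the pipette holder in notch 4; the forceps and spatula were absent, so notches 1 and 3 stay empty, and no verdict came back.

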